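# Hook the retaining ring out of a bearing unit

## Task

Take the hook pick from its stand, hook it under the free end of the retaining ring at the slot of the bearing unit, and lift the whole ring out of its groove with the pick. Work by feel and gently: do not bear down on the bearing's seal, lever hard against the housing or overstrain the ring. Lay the ring in the red tray in front of the machines, put the pick back upright in its stand, and leave everything else where it is.

Things in the scene. Friction and masses are not known exactly. Their poses are not given: they have to be found in the camera images.
- bearing_unit: Fixed spindle bearing unit: black base plate 118 x 118 x 8 mm, aluminium flange, and a round aluminium boss 84 mm across, rim 47.5 mm above the worktop, with a bore 52 mm across at the rim. Origin: on the worktop under the bore's axis; x: from that axis towards the slot; z up. The ring's groove (58 mm across) lies under a lip with a 45 degree underside, 2 to 5 mm below the rim.
- bearing: The bearing in the bottom of the bore: a rigid level face, steel with a rust-red rubber seal, 27.5 mm above the worktop, 20 mm below the rim; the space from there up to the ring is open within 22 mm of the axis. Origin and axes as bearing_unit. The pick spoils the seal if pressed on it with more than about 15 N.
- bore (a point): Centre of the bore in the plane of the rim, 47.5 mm above the worktop; axes as bearing_unit.
- slot (a point): Middle of the slot in the plane of the rim, 30 mm from the bore's axis; axes as bearing_unit. The slot is 13 mm wide and cut from the bore out to 33.5 mm from the axis, through lip, groove and spacer, down to 27 mm above the worktop, so that the ring lies bare there above and below.
- ring_end (a point): Where to hook: a point on the wire's centre line where the ring's free end crosses the slot, 26.5 mm from the bore's axis, 7.5 mm below the rim (z 40 mm), 2.3 mm to the left (bearing_unit +y) of the slot's middle. The wire ends 6.5 mm to the right of it in a tang that turns 7 mm in towards the axis; hook on the left of the tang, which keeps the ring from slipping off.
- ring_center (a point): Centre of the split ring: springy dark round wire 4 mm thick, 57 mm across, 24 g; z its axis. Lifted at its free end it slides in along the sloping lip (the end moves some 2 mm towards the bore's axis), snaps over it and peels out all round with about 10 N, out after some 25 mm of lift. From about 15 N it is overstrained.
- pick_handle (a point): Centre of the orange square handle (14 x 14 mm, 56 mm tall) of the hook pick, to be grasped across its flats; 32 mm above the underside of the pick's steel collar (19 mm across, 4 mm thick). The pick weighs 62 g and stands upright in its stand. z: up along the handle; x: the way the hook points.
- pick_collar (a point): Centre of the underside of the pick's collar; axes as pick_handle. The steel shank, 4 mm thick, is clamped in it: underside of the hook nominally 58 mm below the collar, truly 52 to 64, and the shank a little bent, so that the hook is up to 4.5 mm off to either side along x. The pose readings do not show this: feel or look for it.
- pick: The hook pick; origin and axes as pick_collar. Lifting the ring, keep 1 to 2 mm of play between shank and wire: with the shank pressed outwards against the wire the ring cannot move in and the pull doubles; with over 3 mm of play the ring slips off the hook. Out of the bore the ring hangs from the hook, its lowest point 54 mm below the hook's mouth.
- pick_nominal (a point): Where the middle of the hook's mouth would be if the shank were straight and 58 mm long; axes as pick_handle. From the mouth's middle: shank's centre line 4.5 mm back (-x), underside of the foot 5 mm down, outer face of the upturned tip 6 mm ahead (+x), top of the tip 3.5 mm up; mouth 5 mm wide, foot and tip 3 mm thick. The hook is 8.5 mm high, 2 mm less than the space between bearing and wire.
- stand_seat (a point): Seat of the fixed stand: top of a blue fork 76 mm above the worktop, two prongs 14 mm wide with a 10 mm gap, open towards own -x and reaching 17 mm to +x (+x points away from the robot). The collar rests on it between stops 3 mm high; the shank hangs in the gap. With the hook pointing along +x the pick goes straight up and down through the gap.
- red_tray: Loose shallow red tray in front of the machines, 110 (own x) x 150 (own y) x 40 mm, 350 g. Origin: centre of its underside. Inside about 80 x 120 mm; floor 6 to 9 mm above the worktop. (The red tray at the back of the table is another one and not meant.)
- ring: The ring again, as a  origin and axes as ring_center.
- grease_tin: White tin with a green lid, 63 mm across, 35 mm high, a bystander. Origin: centre of its underside.
- small_carton: Small brown carton 79 x 123 x 58 mm, a bystander. Origin: centre of its underside.

How it is judged (in metres and radians):
On the way:
1. the ring is right out of its groove, clear of the bearing unit's rim, and on the pick (z of ring_center in the frame of bore above 0.004 m and z of ring_end in the frame of bore above 0.01 m and contact force between pick and ring above 0.05 N), for 0.1 s.
At the end, for the whole second after the job is handed in: The ring lies at rest in the loose red tray (its centre within 45 mm by 65 mm of the tray's centre and under 40 mm high), the tray is level, and the pick stands at rest in its stand (collar within 10 mm of the seat, within 0.12 rad of upright) (x of ring_center in the frame of red_tray between -0.045 and 0.045 m and y of ring_center in the frame of red_tray between -0.065 and 0.065 m and z of ring_center in the frame of red_tray below 0.04 m and linear speed of ring below 0.05 m/s and angle between red_tray's own z axis and vertical below 0.1 rad and distance between pick_collar and stand_seat below 0.01 m and angle between pick_handle's own z axis and vertical below 0.12 rad and linear speed of pick below 0.03 m/s); the robot touches nothing.
It fails at once if the pick presses on the bearing with over 18 N (contact force between pick and bearing above 18 N).
It fails at once if the pick presses on the housing with over 20 N (contact force between pick and bearing_unit above 20 N).
It fails at once if the ring is overstrained: the pick pulls on it with over 15 N (contact force between pick and ring above 15 N).
It fails at once if the fingers touch the ring while it is still in the bore (contact force between the fingers and ring above 0.5 N and z of ring_center in the frame of bore below 0 m and horizontal distance between ring_center and bore below 0.02 m).
It fails at once if the grease tin or the carton is moved by over 30 mm (distance of any of grease_tin, small_carton from where it was at the start of the episode above 0.03 m).
It also fails if it takes over 67 s, if anything falls off the work surface, if the arm or the gripper's body presses on something with over 40 N, if the wrist force passes 120 N, or if a joint passes its speed limit or range.

## Robot

A 7-joint arm with a two-finger parallel gripper is mounted at the origin on a cart in front of the work surface, level with it; the furniture and walls round the work are solid. World frame = base frame: x ahead of the robot, y to its left, z up, the work surface at z = 0. Lengths are in m, angles in degrees, forces in N, time in s.
With the tool pointing down it reaches from about 0.4 to 0.875 m from the base axis. Payload 4.4 kg.
Tool frame: the origin (TCP) lies midway between the tips of the shut fingers; the grasp point (between the pads) lies 19 mm behind it (bot.grip_point_offset is the distance from the TCP to the grasp point, in m); z points along the fingers, y is the line along which they close (so a half turn about z gives the same grasp; the last joint's range is limited). The gripper opens to 85 mm and grips with 20 to 120 N. Pads are 22 mm wide; open, the fingers measure 114 mm over their backs; the gripper's body (76 mm by 85 mm) begins 54 mm behind the grasp point. The pads swing forward as they close: fully open they stand 13 mm farther back than shut.
Start: joints at [61.031, 36.005, 2.206, 86.941, -1.547, 57.084, -1.146], TCP at [0.277, -0.588, 0.231] pointing down, gripper open.
Joint ranges: [-175.42, 175.42], [-21.48, 121.26], [-71.46, 75.88], [10.55, 141.38], [-63.04, 243.04], [13.31, 113.54], [-168.57, 168.57]. Speed limits (degrees/s): [147.25, 147.25, 180, 180, 180, 180, 180].

## Interface

Orientations are given as a 3x3 rotation matrix whose columns are the frame's x, y, z axes.
In Python, from bench import bot, vision, order gives the robot as it stands.
- The arm moves only by the tool drive_tool, never from a script. Its argument "steps" is a list of rows, each a list of 4 numbers: the shift along the tool's x, y, z in units of 0.1 m (1.0 is 0.1 m), then the turn about the tool's z in units of 0.12 rad (1.0 is 0.12 rad). A call has 1 to 5 rows; each row shifts and turns the commanded pose from where the row before left it, along the tool's axes as they then stand; what a row does not reach is not made up. A row lasts 1/12 s, in which the tool goes at most 41.7 mm and 7.16 degrees, less where a joint would pass 70% of its speed; a pose out of reach is approached as far as the arm can. A call with a number of a shift or a turn outside -1 to 1 is refused whole. A call with a gripper value outside its range is refused whole. "fingers" is the gripper command: -1 is shut, 1 is fully open, values between are in proportion, set as the call begins (left out, the last holds). The fingers move at their own pace and stop on an object; "force" is the grip in N (left out, the last holds). Time passes only in rows, so rows that do not move let the fingers close. It gives the time, the measured TCP pose, the force, the opening and the grip force at its end, in the units of the state.
- bot.state(): the state, without advancing time (a new reading comes with each control period).
- vision.grab_frame(name): name is "scene" or "top" or "wrist"; returns a dict with "frame" (400x640x3 uint8, red, green, blue), "depth" (400x640 float32, m along the optical axis (not along the pixel's ray), 0 where there is no reading), "camera_matrix" (3x3 intrinsics, pixels), "extrinsics" (4x4, takes a point from camera to world coordinates). Camera axes: x right, y up, looking along -z (the intrinsics and any distortion apply to the point x, -y, -z); pixel columns grow to the right and rows downward; lengths in m; the calibration is good to about 2 mm. A picture is of the moment at which its call begins.
- order.job_done(): hands the job in; it is judged then, once.
The state is a dict: "time_s": time; "joint_positions": joint angles; "qd": joint speeds; "tau": joint torques, N m; "position": TCP position; "eef_rot": TCP orientation; "ft_force": force on the tool from outside, world axes, zero at the start; "ft_torque": the same for the moment, N m; "grip_width": opening from 0.0 (shut) to 1.0 (fully open); "finger_force": force on a finger pad.
Only numpy, scipy, OpenCV 4.12 (cv2) and the standard library are available. Lean on these libraries where they do the work, as an engineer would, in place of code of your own. Each camera call takes 0.05 s, during which the arm holds its last target. There are 200 camera calls.

## Working session

There is one attempt and no reset: what is moved stays moved. The work goes in short steps, Python scripts to look and compute and a tool call to move; the robot and the scene stay as the last step left them, time stands still between calls to the robot, and variables do not carry over. Pictures are saved under pics/ and viewed, at most 10 in all, crops included, and the job is handed in when it is done.

Besides the shell and the picture viewer there is one more tool, called after "Emit:" by a JSON object that holds its "method" and its "body", one argument or row to a line. drive_tool: Moves the arm, as the interface text tells. Shifts and turns lie within -1 to 1; 1 stands for 0.1 m of shift or 0.12 rad of turn. Its arguments: {"type":"object","properties":{"steps":{"type":"array"},"fingers":{"type":"number"},"force":{"type":"number"}},"required":["steps"]}

```bash
mkdir -p pics; ls
cat > h.py <<'E'
import numpy as np, cv2
from bench import bot, vision, order
def grab(n):
    g=vision.grab_frame(n); return g
def save(g,name,crop=None,scale=1):
    im=g["frame"][:,:,::-1]
    if crop: im=im[crop[1]:crop[3],crop[0]:crop[2]]
    if scale!=1: im=cv2.resize(im,None,fx=scale,fy=scale,interpolation=cv2.INTER_CUBIC)
    cv2.imwrite("pics/"+name+".png",im)
def ray(g,u,v):
    K=np.array(g["camera_matrix"]);E=np.array(g["extrinsics"])
    d=np.linalg.inv(K)@np.array([u,v,1.]); d=E[:3,:3]@np.array([d[0],-d[1],-d[2]])
    return E[:3,3],d
def onplane(g,u,v,z):
    o,d=ray(g,u,v); return o+d*(z-o[2])/d[2]
def proj(g,p):
    K=np.array(g["camera_matrix"]);E=np.array(g["extrinsics"])
    q=E[:3,:3].T@(np.array(p)-E[:3,3]); w=K@np.array([q[0],-q[1],-q[2]]); return w[:2]/w[2]
def tri(g1,p1,g2,p2):
    o1,d1=ray(g1,*p1);o2,d2=ray(g2,*p2)
    t=np.linalg.lstsq(np.c_[d1,-d2],o2-o1,rcond=None)[0]
    return (o1+t[0]*d1+o2+t[1]*d2)/2,np.linalg.norm(o1+t[0]*d1-o2-t[1]*d2)
def pts(g):
    d=g["depth"];v,u=np.mgrid[0:400,0:640];K=np.array(g["camera_matrix"]);E=np.array(g["extrinsics"])
    x=(u-K[0,2])/K[0,0]*d;y=(v-K[1,2])/K[1,1]*d
    return np.stack([x,-y,-d],-1)@E[:3,:3].T+E[:3,3]
E
python3 - <<'E'
from h import *
import pickle
a=grab("scene");b=grab("top")
pickle.dump((a,b),open("g0.pkl","wb"))
im=np.vstack([a["frame"],b["frame"]])[:,:,::-1]
cv2.imwrite("pics/a.png",cv2.resize(im,(480,600),interpolation=cv2.INTER_AREA))
save(b,"top")
save(a,"scene")
for g in(a,b):print(np.round(g["extrinsics"],3).tolist(),np.round(g["camera_matrix"],1).tolist())
print(bot.state())
E
```

```text
pics
[[-0.793, 0.463, -0.396, 0.161], [-0.609, -0.603, 0.515, 0.609], [-0.001, 0.649, 0.76, 0.884], [0.0, 0.0, 0.0, 1.0]] [[408.5, 0.0, 311.0], [0.0, 408.5, 202.2], [0.0, 0.0, 1.0]]
[[0.012, 0.999, -0.049, 0.5], [-1.0, 0.01, -0.026, 0.066], [-0.025, 0.049, 0.998, 1.25], [0.0, 0.0, 0.0, 1.0]] [[491.5, 0.0, 320.7], [0.0, 491.5, 197.3], [0.0, 0.0, 1.0]]
{'time_s': 0.1, 'joint_positions': array([61.03429507, 36.05388843,  2.20255374, 86.98844673, -1.54563907,
       57.08389728, -1.14633082]), 'qd': array([-0.08980949, -0.08159513,  0.04698869, -0.22122207, -0.03026865,
       -0.10286404,  0.09189805]), 'tau': array([ 2.83783913e-03, -5.64526606e+01,  1.23061426e+00, -1.93973655e+01,
        1.13038521e-02,  5.41330330e-03,  3.51018150e-05]), 'position': array([ 0.27650435, -0.58765608,  0.2304881 ]), 'eef_rot': array([[ 9.04855724e-01,  4.25717698e-01, -7.48532750e-04],
       [ 4.25718355e-01, -9.04854465e-01,  1.50990965e-03],
       [-3.45179386e-05, -1.68491452e-03, -9.99998580e-01]]), 'ft_force': array([0.31278143, 1.00923774, 0.27969051]), 'ft_torque': array([ 0.07380717, -0.03341515,  0.01469631]), 'finger_force': 0.0, 'grip_width': 1.0016692714155364}
```

View pics/top.png

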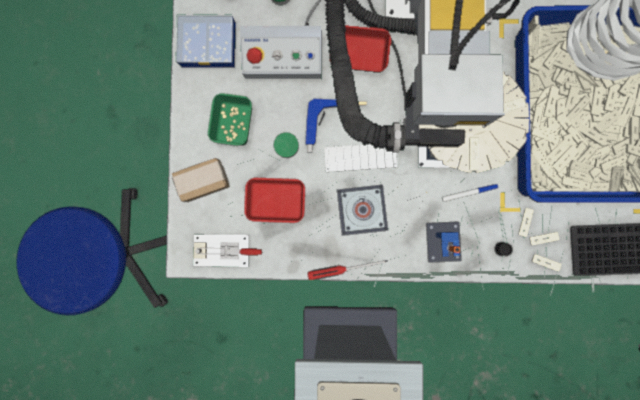

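View pics/scene.png

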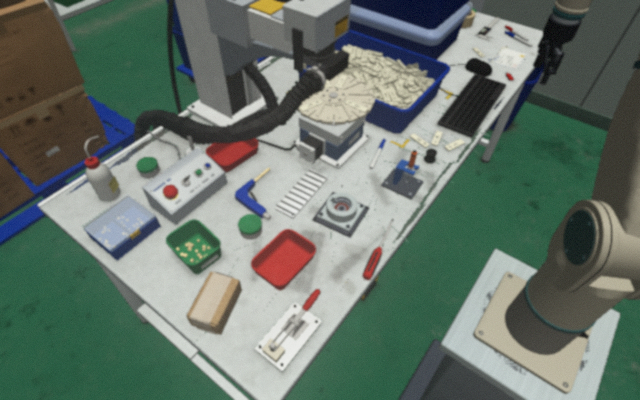

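The top view shows the red tray at about (275,200), the bearing unit at (362,209), and the stand with the orange pick at (450,246). In the scene view the same things are at (284,258), (342,210) and (408,170). Next come rough positions from colours.

Run:
```python
from h import *
import pickle
a,b=pickle.load(open("g0.pkl","rb"))
for n,g,box in(("top",b,(420,215,475,270)),("scene",a,(375,140,430,205))):
    h=cv2.cvtColor(g["frame"],cv2.COLOR_RGB2HSV); x0,y0,x1,y1=box
    s=h[y0:y1,x0:x1]
    for c,lo,hi in(("orange",(3,120,90),(18,255,255)),("blue",(100,120,60),(125,255,255))):
        m=cv2.inRange(s,lo,hi); v,u=np.nonzero(m)
        P=pts(g)[v+y0,u+x0]
        print(n,c,len(u),u.mean()+x0,v.mean()+y0,u.min()+x0,u.max()+x0,v.min()+y0,v.max()+y0,np.median(P,0).round(3),P[:,2].max().round(3))
print(onplane(b,362,209,.0475),onplane(b,275,200,.03))
c=np.hstack([cv2.resize(b["frame"][170:270,330:480],None,fx=5,fy=5,interpolation=cv2.INTER_CUBIC)])
cv2.imwrite("pics/c.png",c[:,:,::-1])
P=pts(b)
# overhead clearance
print("maxheight near", P[150:270,240:470,2].max(), P[100:180,330:470,2].max())
```

```text
top orange 27 455.48148148148147 248.88888888888889 450 459 247 251 [ 0.441 -0.208  0.137] 0.144
top blue 289 448.3148788927336 240.6401384083045 437 459 232 256 [ 0.462 -0.204  0.077] 1.25
scene orange 44 412.4090909090909 158.27272727272728 410 415 152 165 [ 0.437 -0.203  0.117] 0.138
scene blue 117 401.7264957264957 163.991452991453 380 417 140 173 [ 0.46  -0.202  0.075] 0.884
[ 0.53118856 -0.00477625  0.0475    ] [0.55170638 0.21064275 0.03      ]
maxheight near 1.2497788235264495 1.2497788235264495
```

View pics/c.png

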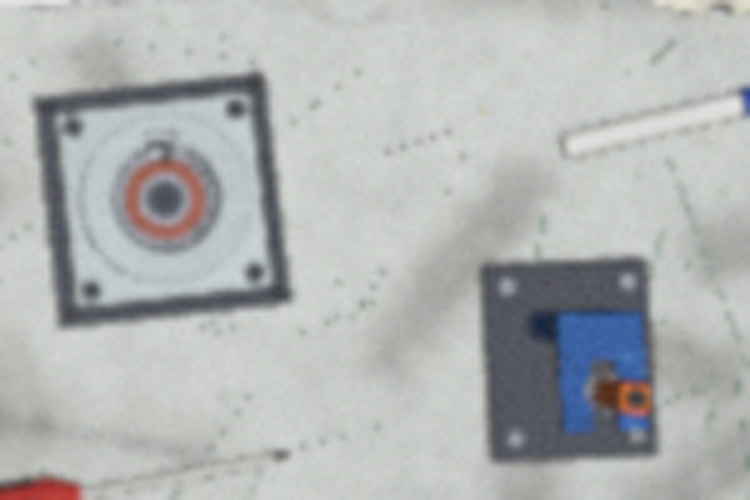

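The crop shows the bearing centre at (165,198) with the slot towards image-up (world +x, about 6° yaw) at (157,150). The orange handle is at (636,399) and the fork opens downwards, towards the robot. I'm moving over the pick.

Emit:
{"method": "drive_tool", "body": {
  "steps": [
    [0.29,-0.27,0,0.8],
    [0.27,-0.29,0,0.8],
    [0.23,-0.32,0,0.8],
    [0.19,-0.34,0,0.8],
    [0.17,-0.36,0,0]
  ],
  "fingers": 1,
  "force": 60
}}

```text
time_s: 0.52
position: [0.3501, -0.403, 0.2309]
eef_rot: [[0.999, 0.051, -0.001], [0.051, -0.999, 0.001], [-0.001, -0.001, -1.0]]
ft_force: [0.9, -0.1, 0.9]
grip_width: 0.995
finger_force: 0.0
```

Emit:
{"method": "drive_tool", "body": {
  "steps": [
    [0.15,-0.36,0,0],
    [0.15,-0.36,0,0],
    [0.15,-0.36,0,0],
    [0.1,-0.36,0,0],
    [0,0,0,0]
  ]
}}

```text
time_s: 0.93
position: [0.399, -0.2494, 0.2308]
eef_rot: [[0.998, 0.067, -0.001], [0.067, -0.998, 0.006], [-0.0, -0.006, -1.0]]
ft_force: [-0.1, 0.6, -0.4]
grip_width: 0.998
finger_force: 0.0
```

Run:
```python
from h import *
g=grab("wrist");save(g,"w1");s=bot.state()
import pickle;pickle.dump(g,open("w1.pkl","wb"))
print(s["position"],s["eef_rot"].round(3).tolist(),s["time_s"]);E=np.array(g["extrinsics"]);print(E.round(3).tolist(),np.round(g["camera_matrix"],1).tolist())
```

```text
[ 0.39820351 -0.25360321  0.2311021 ] [[0.998, 0.064, -0.0], [0.064, -0.998, 0.002], [-0.0, -0.003, -1.0]] 0.9833
[[0.068, 0.962, 0.266, 0.466], [-0.998, 0.067, 0.014, -0.245], [-0.005, -0.266, 0.964, 0.374], [0.0, 0.0, 0.0, 1.0]] [[275.3, 0.0, 315.8], [0.0, 275.3, 195.7], [0.0, 0.0, 1.0]]
```

View pics/w1.png

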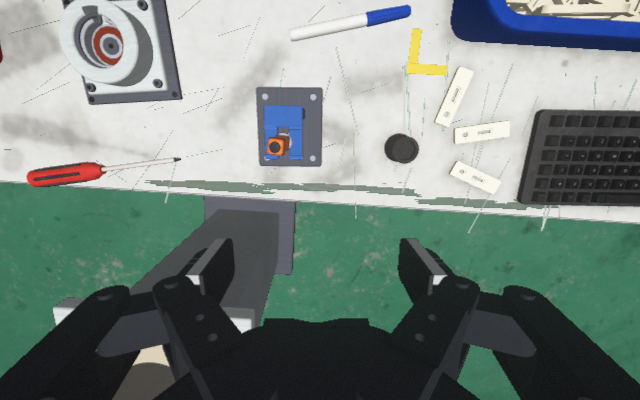

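The wrist view shows the handle at (277,147), the fork at (283,128), the bearing boss at (107,43) and my own fingers at the bottom. Measuring the handle now.

```bash
cat >> h.py <<'E'
def comp(g,lo,hi,box=(0,0,640,400)):
    h=cv2.cvtColor(g["frame"],cv2.COLOR_RGB2HSV); m=cv2.inRange(h,lo,hi); k=np.zeros_like(m); x0,y0,x1,y1=box; k[y0:y1,x0:x1]=m[y0:y1,x0:x1]
    return k
E
python3 - <<'E'
from h import *
import pickle
g=pickle.load(open("w1.pkl","rb"));P=pts(g)
m=comp(g,(3,120,60),(18,255,255),(250,120,310,175))
v,u=np.nonzero(m);Q=P[v,u];print(len(u),u.min(),u.max(),v.min(),v.max())
t=Q[Q[:,2]>np.percentile(Q[:,2],95)-.006];print("top",t.mean(0),t.min(0),t.max(0),len(t))
print("z pct",np.percentile(Q[:,2],[5,50,95]))
vt,ut=v[Q[:,2]>.128],u[Q[:,2]>.128]
if len(ut):print("toppix",ut.min(),ut.max(),vt.min(),vt.max()); print(onplane(g,(ut.min()+ut.max())/2,(vt.min()+vt.max())/2,.137))
m=comp(g,(100,120,50),(125,255,255),(250,90,330,175))
v,u=np.nonzero(m);Q=P[v,u];t=Q[abs(Q[:,2]-.0765)<.004];print("fork",t.min(0),t.max(0),len(t))
r=cv2.minAreaRect(t[:,:2].astype(np.float32)*1000);print(r)
E
```

```text
241 268 288 136 154
top [ 0.44301343 -0.21132329  0.13920591] [ 0.43517006 -0.24475091  0.13298847] [ 0.46635426 -0.20403531  0.37406432] 154
z pct [0.0977725  0.13516676 0.13889651]
toppix 268 284 136 154
[ 0.44331934 -0.21121469  0.137     ]
fork [ 0.42316058 -0.23022895  0.07364785] [ 0.47885581 -0.18901819  0.08047581] 1380
((451.34295654296875, -209.28494262695312), (54.48424530029297, 39.0102653503418), 3.1763007640838623)
```

Emit:
{"method": "drive_tool", "body": {
  "steps": [
    [0.24,-0.2,0.1,0],
    [0.24,-0.2,0.15,0],
    [0,0,0.25,0],
    [0,0,0,0],
    [0,0,0,0]
  ]
}}

```text
time_s: 1.4
position: [0.4413, -0.2164, 0.1804]
eef_rot: [[0.999, 0.054, -0.004], [0.054, -0.999, 0.0], [-0.004, -0.001, -1.0]]
ft_force: [-0.6, -0.2, 0.4]
grip_width: 1.003
finger_force: 0.0
```

Run:
```python
from h import *
g=grab("wrist");P=pts(g);s=bot.state();print(s["position"],s["eef_rot"].round(4).tolist())
c=proj(g,(.443,-.211,.136));print(c)
x,y=map(int,c);m=comp(g,(3,120,60),(18,255,255),(max(0,x-60),max(0,y-60),x+60,min(399,y+60)))
v,u=np.nonzero(m);Q=P[v,u];k=(Q[:,2]>.131)&(Q[:,2]<.15);print(k.sum(),Q[k].min(0),Q[k].max(0),cv2.minAreaRect(Q[k][:,:2].astype(np.float32)*1000))
save(g,"w2")
```

```text
[ 0.44183571 -0.21708374  0.1813946 ] [[0.9986, 0.0533, -0.0014], [0.0533, -0.9986, -0.0006], [-0.0015, 0.0005, -1.0]]
[309.55724955 213.93057428]
212 [ 0.43585432 -0.21696712  0.13132946] [ 0.44943881 -0.20337495  0.14039812] ((442.7250671386719, -210.12124633789062), (13.391036987304688, 13.39084243774414), 85.99907684326172)
```

Emit:
{"method": "drive_tool", "body": {
  "steps": [
    [0.01,-0.07,0.1,0],
    [0,0,0.3,0],
    [0,0,0.3,0],
    [0,0,0.17,0],
    [0,0,0,0]
  ]
}}

```text
time_s: 1.87
position: [0.4413, -0.2094, 0.0927]
eef_rot: [[0.999, 0.053, -0.004], [0.053, -0.999, 0.001], [-0.004, -0.001, -1.0]]
ft_force: [-0.8, -0.1, -0.2]
grip_width: 1.0
finger_force: 0.0
```

Emit:
{"method": "drive_tool", "body": {
  "steps": [
    [0,0,0,0],
    [0,0,0,0],
    [0,0,0,0],
    [0,0,0,0],
    [0,0,0,0]
  ],
  "fingers": -1
}}

```text
time_s: 2.28
position: [0.444, -0.2088, 0.0954]
eef_rot: [[0.998, 0.056, 0.002], [0.056, -0.998, -0.001], [0.002, 0.001, -1.0]]
ft_force: [-0.0, 0.4, -0.4]
grip_width: 0.295
finger_force: 0.0
```

Emit:
{"method": "drive_tool", "body": {
  "steps": [
    [0,0,0,0],
    [0,0,0,0],
    [0,0,0,0]
  ]
}}

```text
time_s: 2.53
position: [0.4439, -0.2086, 0.095]
eef_rot: [[0.998, 0.056, 0.001], [0.056, -0.998, -0.0], [0.001, 0.001, -1.0]]
ft_force: [-1.0, 0.5, 5.8]
grip_width: 0.159
finger_force: 60.0
```

Emit:
{"method": "drive_tool", "body": {
  "steps": [
    [0,0,-0.05,0],
    [0,0,-0.15,0],
    [0,0,-0.3,0],
    [0,0,-0.3,0],
    [0,0,-0.3,0]
  ]
}}

```text
time_s: 2.95
position: [0.4427, -0.2081, 0.2054]
eef_rot: [[0.998, 0.056, -0.002], [0.056, -0.998, 0.001], [-0.002, -0.001, -1.0]]
ft_force: [0.8, -0.8, -0.1]
grip_width: 0.153
finger_force: 59.4
```

Emit:
{"method": "drive_tool", "body": {
  "steps": [
    [0.05,-0.35,-0.1,-0.1],
    [0.1,-0.35,0,-0.1],
    [0.2,-0.35,0,-0.1],
    [0.2,-0.35,0,-0.1],
    [0,0,0,0]
  ]
}}

```text
time_s: 3.37
position: [0.4913, -0.0549, 0.2147]
eef_rot: [[0.993, 0.116, 0.003], [0.116, -0.993, 0.005], [0.004, -0.005, -1.0]]
ft_force: [-0.0, 0.6, -1.1]
grip_width: 0.158
finger_force: 59.2
```

Emit:
{"method": "drive_tool", "body": {
  "steps": [
    [0,0,0,0],
    [0,0,0,0]
  ]
}}

```text
time_s: 3.53
position: [0.4874, -0.0645, 0.2142]
eef_rot: [[0.995, 0.104, -0.001], [0.104, -0.995, -0.0], [-0.001, 0.0, -1.0]]
ft_force: [-0.8, 0.1, -0.7]
grip_width: 0.154
finger_force: 59.2
```

Run:
```python
from h import *
import pickle
g=grab("wrist");s=bot.state();pickle.dump((g,s),open("w3.pkl","wb"));print(s["position"],s["eef_rot"].round(4).tolist(),s["ft_force"],g["extrinsics"].round(4).tolist())
save(g,"w3")
R=s["eef_rot"];p=s["position"]
for x in(-.0045,0,.0045):
  for d in(.052,.058,.064):
    q=p+R@np.array([x+.0105,0,.0185+d]);print(x,d,proj(g,q))
print(proj(g,(.531,-.005,.0475)))
```

```text
[ 0.48712697 -0.06544312  0.21421933] [[0.9947, 0.1024, -0.0011], [0.1024, -0.9947, -0.0007], [-0.0012, 0.0006, -1.0]] [-0.5909488  -0.59061585 -0.14365948] [[0.1055, 0.9585, 0.265, 0.5545], [-0.9944, 0.1013, 0.0295, -0.0565], [0.0014, -0.2666, 0.9638, 0.3574], [0.0, 0.0, 0.0, 1.0]]
-0.0045 0.052 [317.78359892 199.2346394 ]
-0.0045 0.058 [317.72803776 197.22403721]
-0.0045 0.064 [317.67522301 195.31282032]
0 0.052 [317.81190476 193.85535712]
0 0.058 [317.75533017 191.97121337]
0 0.064 [317.70156645 190.18068185]
0.0045 0.052 [317.8405179  188.41767468]
0.0045 0.058 [317.7829113  186.66282272]
0.0045 0.064 [317.7281816  184.99560886]
[266.73679758 136.4684883 ]
```

View pics/w3.png

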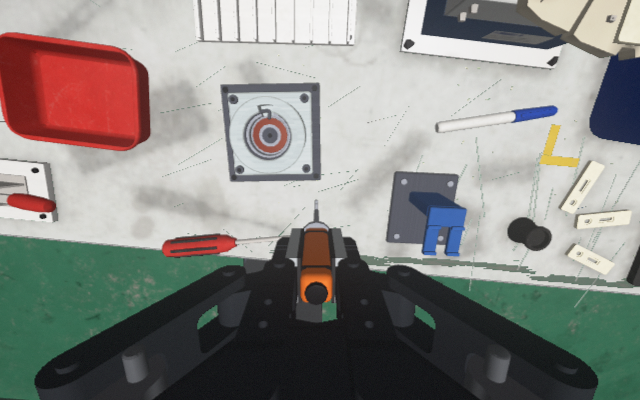

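The hook shows at (317,200–220) ahead of the collar. The bearing bore is at (269,136) with the slot at (264,110), and the tray is at (75,90). I'll measure the hook from depth and edges, and the bearing unit from contours.

Run:
```python
from h import *
import pickle
g,s=pickle.load(open("w3.pkl","rb"));P=pts(g);R=s["eef_rot"];p=s["position"]
L=(P-p)@R   # tool frame coords
for r in range(192,232,2):
    print(r,[f"{L[r,c,0]*1000:.1f},{L[r,c,2]*1000:.1f}" for c in (315,317,319)],g["frame"][r,311:324].mean(-1).astype(int).tolist())
# bearing rim / bore
D=P[100:180,220:325];
for zlo,zhi in((.044,.051),(.006,.011)):
    k=(D[...,2]>zlo)&(D[...,2]<zhi);q=D[k][:,:2].astype(np.float32)*1000;print(k.sum(),cv2.minEnclosingCircle(q),cv2.minAreaRect(q))
m=comp(g,(0,100,60),(12,255,255),(230,95,310,170));v,u=np.nonzero(m);print("seal",len(u),u.mean(),v.mean(),[onplane(g,u.mean(),v.mean(),.0275)])
c=cv2.convexHull(np.c_[u,v].astype(np.int32));e=cv2.fitEllipse(c);print(e,onplane(g,*e[0],.0275))
save(g,"w3c",(225,80,325,155),8)
```

```text
192 ['-25.5,214.3', '-25.0,212.6', '-25.4,214.0'] [218, 219, 218, 218, 218, 218, 217, 207, 211, 218, 217, 218, 218]
194 ['-28.0,213.3', '-28.3,214.7', '-27.8,212.6'] [220, 219, 219, 218, 218, 218, 218, 218, 218, 219, 218, 220, 219]
196 ['-30.9,213.9', '-31.3,215.1', '-30.7,213.0'] [219, 219, 218, 219, 218, 217, 218, 218, 218, 219, 218, 218, 218]
198 ['-33.8,214.2', '-34.2,215.5', '-33.6,213.3'] [219, 219, 218, 217, 216, 216, 217, 218, 220, 219, 219, 219, 219]
200 ['4.9,72.0', '4.8,72.5', '-36.5,213.8'] [220, 220, 219, 187, 149, 150, 169, 203, 216, 217, 218, 217, 216]
202 ['3.7,70.4', '3.1,72.3', '-39.2,213.3'] [220, 220, 220, 174, 163, 177, 171, 199, 213, 213, 214, 214, 213]
204 ['-0.1,77.3', '-0.2,77.5', '-42.2,214.0'] [220, 220, 220, 174, 154, 165, 164, 199, 215, 214, 214, 214, 215]
206 ['-1.7,76.9', '-1.5,75.9', '-45.0,213.8'] [219, 219, 221, 178, 165, 180, 173, 205, 219, 219, 218, 214, 212]
208 ['-3.3,76.2', '-3.5,76.9', '-47.8,213.6'] [220, 219, 220, 176, 164, 168, 166, 203, 218, 216, 215, 213, 212]
210 ['-2.5,68.4', '-3.7,72.3', '-50.7,213.7'] [218, 219, 203, 136, 87, 87, 88, 1
[... 956 characters left out ...]
, 101, 101, 102, 102, 101, 101, 109]
230 ['5.2,7.8', '5.0,8.5', '5.8,6.5'] [60, 61, 60, 62, 62, 62, 61, 62, 62, 62, 60, 61, 60]
2662 ((531.5062866210938, -4.690004348754883), 42.10624313354492) ((529.4486694335938, -4.878700256347656), (79.22566986083984, 82.88023376464844), 6.172870635986328)
1505 ((523.9863891601562, -6.312593460083008), 75.83294677734375) ((523.1898193359375, -5.8540191650390625), (97.02404022216797, 118.9927749633789), 6.102664947509766)
seal 472 269.76906779661016 134.90677966101694 [array([ 0.53164598, -0.00510516,  0.0275    ])]
((269.62811279296875, 134.81558227539062), (32.730464935302734, 34.523841857910156), 146.5860137939453) [ 0.53173292 -0.00493465  0.0275    ]
```

View pics/w3c.png

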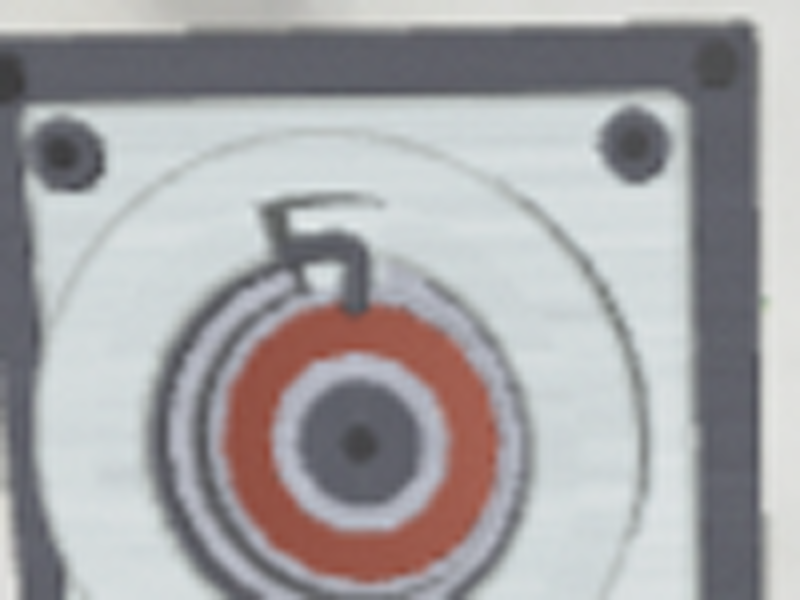

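The crop shows the slot at about (325,230), with the wire crossing it and its tang hanging at (358,285). The seal centre is at (360,440). Fits give a bore axis at (0.5316,-0.0049) and a yaw of 6.1°. The hook sits about 61.5 mm below the collar and is bent back about 4 mm. Before moving, I'll check overhead clearance.

Run:
```python
from h import *
import pickle
a,b=pickle.load(open("g0.pkl","rb"))
for g in(a,b):
    P=pts(g);k=(g["depth"]>.1)&(P[...,0]>.45)&(P[...,0]<.78)&(abs(P[...,1])<.2)&(P[...,2]>.12)&(P[...,2]<.7)
    Q=P[k]
    if len(Q):
        for y in np.arange(-.2,.2,.05):
            q=Q[(Q[:,1]>=y)&(Q[:,1]<y+.05)]
            if len(q):print(round(y,2),len(q),"xmin",q[:,0].min().round(3),"z",q[:,2].min().round(3),q[:,2].max().round(3))
    print()
```

```text
-0.2 1111 xmin 0.616 z 0.121 0.49
-0.15 1619 xmin 0.636 z 0.162 0.491
-0.1 2667 xmin 0.627 z 0.34 0.49
-0.05 560 xmin 0.623 z 0.325 0.391
-0.0 845 xmin 0.64 z 0.224 0.366
0.05 406 xmin 0.686 z 0.189 0.292

-0.2 2676 xmin 0.619 z 0.166 0.495
-0.15 3039 xmin 0.639 z 0.164 0.504
-0.1 2767 xmin 0.626 z 0.346 0.495
-0.05 769 xmin 0.626 z 0.326 0.394
-0.0 1122 xmin 0.642 z 0.221 0.371
0.05 192 xmin 0.696 z 0.208 0.294
```

Emit:
{"method": "drive_tool", "body": {
  "steps": [
    [0.16,-0.15,0.1,0],
    [0.17,-0.15,0.15,0],
    [0.17,-0.15,0.15,0],
    [0.16,-0.115,0.15,0],
    [0,0,0.1,0]
  ]
}}

```text
time_s: 4.0
position: [0.55, 0.0005, 0.148]
eef_rot: [[0.994, 0.105, 0.002], [0.105, -0.994, 0.002], [0.002, -0.001, -1.0]]
ft_force: [0.6, 0.5, -0.8]
grip_width: 0.156
finger_force: 59.2
```

Emit:
{"method": "drive_tool", "body": {
  "steps": [
    [0,0,0.11,-0.03],
    [0,0,0,0],
    [0,0,0,0],
    [0,0,0,0]
  ]
}}

```text
time_s: 4.33
position: [0.5476, -0.0028, 0.1389]
eef_rot: [[0.994, 0.105, 0.0], [0.105, -0.994, -0.001], [0.0, 0.001, -1.0]]
ft_force: [-0.6, -1.5, -0.7]
grip_width: 0.153
finger_force: 59.2
```

Run:
```python
from h import *
import pickle
a,b=pickle.load(open("g0.pkl","rb"))
for g in(a,b):
    P=pts(g)
    for x in (.62,.64,.66,.68):
        for y in(-.06,-.03,0,.03,.06):
            q=P[(g["depth"]>.1)&(P[...,0]>x)&(P[...,0]<x+.02)&(P[...,1]>y)&(P[...,1]<y+.03)&(P[...,2]>.15)&(P[...,2]<.7)]
            if len(q):print(x,y,len(q),q[:,2].min().round(3),q[:,2].max().round(3))
g=grab("wrist");s=bot.state();pickle.dump((g,s),open("w4.pkl","wb"));print(s["position"],s["eef_rot"].round(4).tolist(),s["ft_force"])
P=pts(g);R=s["eef_rot"];p=s["position"];L=(P-p)@R
print("proj mouth",proj(g,p+R@np.array([-.0007,0,.075])),"ringend",proj(g,(.5577,.0002,.04)))
save(g,"w4",(220,120,420,270),4)
```

```text
0.62 -0.06 134 0.336 0.382
0.62 -0.03 155 0.335 0.378
0.64 -0.06 76 0.375 0.391
0.64 -0.03 136 0.325 0.381
0.64 0 221 0.308 0.366
0.64 0.03 16 0.309 0.336
0.66 -0.06 19 0.374 0.386
0.66 -0.03 59 0.353 0.38
0.66 0 159 0.276 0.365
0.66 0.03 139 0.276 0.344
0.68 -0.06 4 0.376 0.377
0.68 0 35 0.259 0.346
0.68 0.03 188 0.255 0.329
0.62 -0.06 141 0.354 0.385
0.62 -0.03 72 0.343 0.38
0.64 -0.06 200 0.373 0.394
0.64 -0.03 194 0.339 0.382
0.64 0 152 0.325 0.368
0.64 0.03 2 0.325 0.325
0.66 -0.06 129 0.354 0.392
0.66 -0.03 145 0.352 0.386
0.66 0 176 0.328 0.371
0.66 0.03 66 0.292 0.347
0.68 -0.06 7 0.352 0.369
0.68 -0.03 12 0.326 0.359
0.68 0 104 0.313 0.356
0.68 0.03 105 0.27 0.338
[ 0.54792169 -0.00254258  0.1391242 ] [[0.9944, 0.1053, 0.0011], [0.1053, -0.9944, -0.0003], [0.0011, 0.0004, -1.0]] [ 0.28545958 -1.02846749 -0.82049793]
proj mouth [316.32580593 204.77642548] ringend [314.33878132 185.59696764]
```

View pics/w4.png

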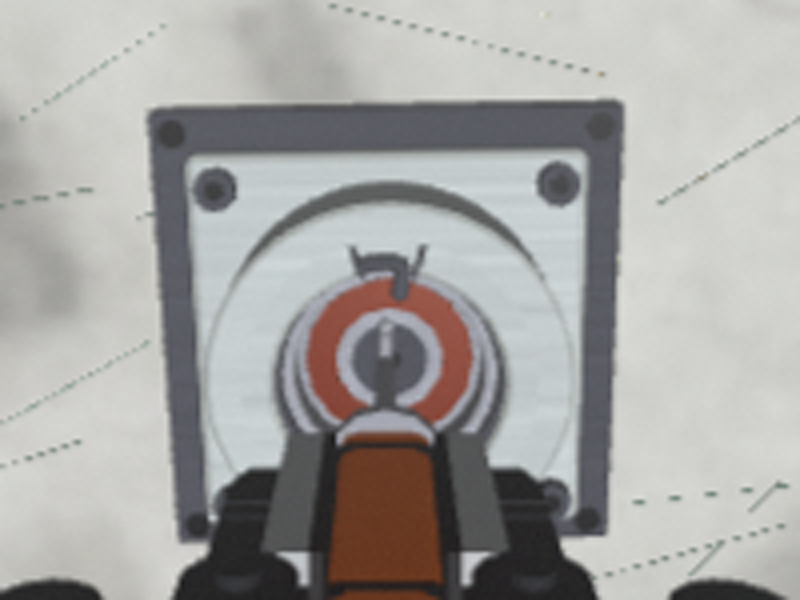

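The view shows the hook tip at crop (387,322), the slot across 355–418, the wire at row 262 and the tang at (401,285). The hook must shift about 3 mm left to clear the tang. I'll shift it, then go down and feel for the bearing.

Emit:
{"method": "drive_tool", "body": {
  "steps": [
    [-0.015,-0.03,0,0],
    [0,0,0.05,0],
    [0,0,0.07,0],
    [0,0,0.08,0],
    [0,0,0.05,0]
  ]
}}

```text
time_s: 4.8
position: [0.5453, 0.0014, 0.1121]
eef_rot: [[0.994, 0.107, -0.001], [0.107, -0.994, -0.0], [-0.001, -0.0, -1.0]]
ft_force: [-0.4, -0.0, -1.2]
grip_width: 0.155
finger_force: 59.2
```

Emit:
{"method": "drive_tool", "body": {
  "steps": [
    [0,0,0,0],
    [0,0,0,0],
    [0,0,0,0]
  ]
}}

```text
time_s: 5.05
position: [0.546, 0.0013, 0.1132]
eef_rot: [[0.994, 0.107, -0.0], [0.107, -0.994, -0.0], [-0.0, 0.0, -1.0]]
ft_force: [0.7, 0.1, 0.2]
grip_width: 0.154
finger_force: 59.2
```

Emit:
{"method": "drive_tool", "body": {
  "steps": [
    [0,0,0.01,0],
    [0,0,0,0],
    [0,0,0.01,0],
    [0,0,0,0],
    [0,0,0,0]
  ]
}}

```text
time_s: 5.47
position: [0.5459, 0.0014, 0.1114]
eef_rot: [[0.994, 0.107, 0.0], [0.107, -0.994, 0.0], [0.0, -0.0, -1.0]]
ft_force: [-0.0, 0.4, -0.7]
grip_width: 0.158
finger_force: 59.2
```

Run:
```python
from h import *
import pickle
g=grab("wrist");s=bot.state();pickle.dump((g,s),open("w5.pkl","wb"));print(s["time_s"],s["position"],s["eef_rot"].round(4).tolist(),s["ft_force"])
save(g,"w5",(265,150,365,225),8)
```

```text
5.5167 [0.5459109  0.00144372 0.11137869] [[0.9942, 0.1072, 0.0001], [0.1072, -0.9942, 0.0], [0.0001, -0.0, -1.0]] [ 0.29409238 -0.62228651 -0.28744096]
```

View pics/w5.png

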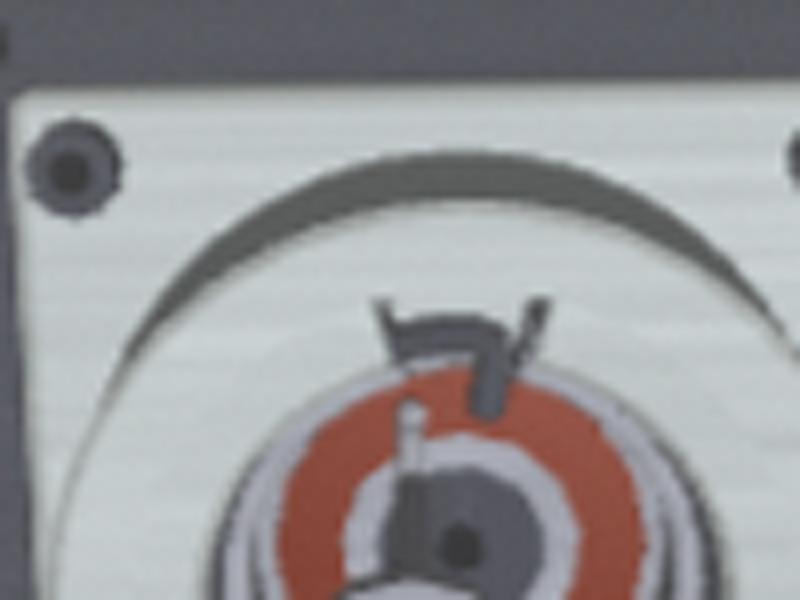

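The hook is down the bore at crop (412,405). The wire runs from 395 to 485 at row 330 and the tang is at 490, so I'll shift the hook 1.2 mm right. Then I'll feel for the bearing.

Emit:
{"method": "drive_tool", "body": {
  "steps": [
    [0,0.012,0.01,0],
    [0,0,0.01,0],
    [0,0,0,0],
    [0,0,0,0]
  ]
}}

```text
time_s: 5.85
position: [0.546, 0.0002, 0.1092]
eef_rot: [[0.994, 0.107, -0.0], [0.107, -0.994, 0.0], [-0.0, -0.0, -1.0]]
ft_force: [-1.1, -1.3, -0.7]
grip_width: 0.153
finger_force: 59.2
```

Emit:
{"method": "drive_tool", "body": {
  "steps": [
    [0,0,0.005,0],
    [0,0,0,0],
    [0,0,0,0]
  ]
}}

```text
time_s: 6.1
position: [0.546, 0.0003, 0.1088]
eef_rot: [[0.994, 0.107, 0.0], [0.107, -0.994, 0.0], [0.0, -0.0, -1.0]]
ft_force: [-0.1, -0.7, -0.8]
grip_width: 0.154
finger_force: 59.2
```

Emit:
{"method": "drive_tool", "body": {
  "steps": [
    [0,0,0.005,0],
    [0,0,0,0],
    [0,0,0,0]
  ]
}}

```text
time_s: 6.35
position: [0.546, 0.0003, 0.1083]
eef_rot: [[0.994, 0.107, 0.0], [0.107, -0.994, 0.0], [0.0, -0.0, -1.0]]
ft_force: [0.6, -0.1, -0.8]
grip_width: 0.155
finger_force: 59.2
```

Emit:
{"method": "drive_tool", "body": {
  "steps": [
    [0,0,0.005,0],
    [0,0,0,0],
    [0,0,0,0]
  ]
}}

```text
time_s: 6.6
position: [0.546, 0.0002, 0.1078]
eef_rot: [[0.994, 0.107, -0.0], [0.107, -0.994, 0.0], [-0.0, -0.0, -1.0]]
ft_force: [-0.2, 0.0, -0.7]
grip_width: 0.153
finger_force: 59.2
```

Emit:
{"method": "drive_tool", "body": {
  "steps": [
    [0,0,0.005,0],
    [0,0,0,0],
    [0,0,0,0]
  ]
}}

```text
time_s: 6.85
position: [0.546, 0.0002, 0.1073]
eef_rot: [[0.994, 0.107, -0.0], [0.107, -0.994, -0.0], [-0.0, -0.0, -1.0]]
ft_force: [-0.0, -0.3, -1.0]
grip_width: 0.156
finger_force: 59.2
```

Emit:
{"method": "drive_tool", "body": {
  "steps": [
    [0,0,0.005,0],
    [0,0,0,0],
    [0,0,0,0]
  ]
}}

```text
time_s: 7.1
position: [0.5461, 0.0002, 0.1069]
eef_rot: [[0.994, 0.107, 0.0], [0.107, -0.994, 0.0], [0.0, -0.0, -1.0]]
ft_force: [-0.6, -0.1, 1.2]
grip_width: 0.156
finger_force: 59.3
```

Emit:
{"method": "drive_tool", "body": {
  "steps": [
    [0,0,0.004,0],
    [0,0,0,0],
    [0,0,0,0]
  ]
}}

```text
time_s: 7.35
position: [0.5462, 0.0002, 0.1067]
eef_rot: [[0.994, 0.107, 0.001], [0.107, -0.994, 0.0], [0.001, 0.0, -1.0]]
ft_force: [0.2, -0.3, 3.8]
grip_width: 0.158
finger_force: 59.7
```

Contact comes at TCP z = 0.107. I'll back up 1.5 mm and slide outward under the wire, feeling for the shank touching it.

Emit:
{"method": "drive_tool", "body": {
  "steps": [
    [0,0,-0.015,0],
    [0,0,0,0],
    [0.03,0,0,0],
    [0.03,0,0,0],
    [0,0,0,0]
  ]
}}

```text
time_s: 7.77
position: [0.5529, 0.0007, 0.1078]
eef_rot: [[0.994, 0.107, 0.001], [0.107, -0.994, -0.0], [0.001, 0.0, -1.0]]
ft_force: [-0.1, 0.1, 0.3]
grip_width: 0.153
finger_force: 59.2
```

Emit:
{"method": "drive_tool", "body": {
  "steps": [
    [0.02,0,0,0],
    [0.02,0,0,0],
    [0,0,0,0],
    [0,0,0,0]
  ]
}}

```text
time_s: 8.1
position: [0.5564, 0.0012, 0.1079]
eef_rot: [[0.994, 0.107, 0.001], [0.107, -0.994, -0.0], [0.001, 0.0, -1.0]]
ft_force: [0.3, -0.2, -0.3]
grip_width: 0.154
finger_force: 59.2
```

Emit:
{"method": "drive_tool", "body": {
  "steps": [
    [0.01,0,0,0],
    [0,0,0,0],
    [0,0,0,0],
    [0,0,0,0]
  ]
}}

```text
time_s: 8.43
position: [0.5569, 0.0013, 0.1079]
eef_rot: [[0.994, 0.107, 0.0], [0.107, -0.994, -0.0], [0.0, 0.0, -1.0]]
ft_force: [-0.0, -1.0, 0.1]
grip_width: 0.153
finger_force: 59.2
```

Emit:
{"method": "drive_tool", "body": {
  "steps": [
    [0.007,0,0,0],
    [0,0,0,0],
    [0,0,0,0]
  ]
}}

```text
time_s: 8.68
position: [0.5573, 0.0014, 0.1079]
eef_rot: [[0.994, 0.107, -0.001], [0.107, -0.994, -0.0], [-0.001, -0.0, -1.0]]
ft_force: [-0.7, -1.7, -0.6]
grip_width: 0.155
finger_force: 59.2
```

Emit:
{"method": "drive_tool", "body": {
  "steps": [
    [0.005,0,0,0],
    [0,0,0,0],
    [0,0,0,0]
  ]
}}

```text
time_s: 8.93
position: [0.5577, 0.0014, 0.1078]
eef_rot: [[0.994, 0.107, -0.001], [0.107, -0.994, -0.0], [-0.001, 0.0, -1.0]]
ft_force: [-1.7, -1.1, -0.1]
grip_width: 0.156
finger_force: 59.3
```

Emit:
{"method": "drive_tool", "body": {
  "steps": [
    [0.005,0,0,0],
    [0,0,0,0],
    [0,0,0,0]
  ]
}}

```text
time_s: 9.18
position: [0.558, 0.0014, 0.1078]
eef_rot: [[0.994, 0.107, -0.001], [0.107, -0.994, -0.0], [-0.001, 0.0, -1.0]]
ft_force: [-2.6, -2.2, 0.9]
grip_width: 0.155
finger_force: 59.3
```

Emit:
{"method": "drive_tool", "body": {
  "steps": [
    [0.005,0,0,0],
    [0,0,0,0],
    [0,0,0,0]
  ]
}}

```text
time_s: 9.43
position: [0.5589, 0.0014, 0.1078]
eef_rot: [[0.994, 0.107, -0.0], [0.107, -0.994, -0.0], [-0.0, 0.0, -1.0]]
ft_force: [-1.8, -2.1, -0.7]
grip_width: 0.154
finger_force: 59.1
```

Run:
```python
from h import *
import pickle
g=grab("wrist");s=bot.state();pickle.dump((g,s),open("w6.pkl","wb"));print(s["time_s"],s["position"],s["eef_rot"].round(4).tolist(),s["ft_force"],s["ft_torque"])
save(g,"w6",(265,130,365,205),8)
```

```text
9.4833 [0.55956704 0.0012601  0.10789939] [[0.9943, 0.107, 0.001], [0.107, -0.9943, -0.0005], [0.0009, 0.0006, -1.0]] [-1.30510134 -2.41723381 -2.1161459 ] [-0.7265278   0.27424938  0.04182196]
```

View pics/w6.png

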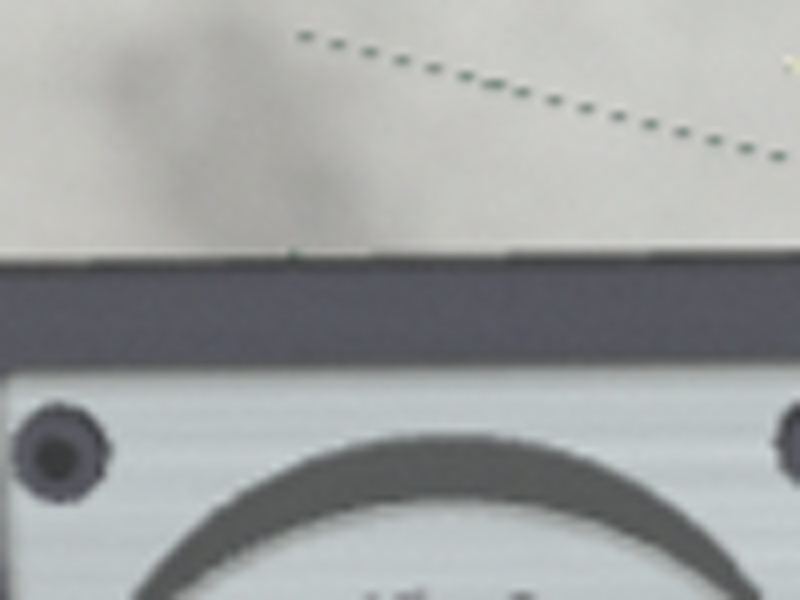

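That crop missed: it shows only the boss's far edge. I'll read the hook and wire numerically from the same image.

Run:
```python
from h import *
import pickle
c0=np.array([.5316,-.0049]);a=np.radians(6.1);U=np.array([np.cos(a),np.sin(a)]);V=np.array([-U[1],U[0]])
for f,r0,r1 in(("w6.pkl",198,232),("w5.pkl",186,222)):
    g,s=pickle.load(open(f,"rb"));P=pts(g);q=P[...,:2]-c0
    r=q@U*1000;l=q@V*1000;z=P[...,2]*1000
    print(f)
    for v in range(r0,r1):
        print(v,[f"{u}:{r[v,u]:.1f},{l[v,u]:.1f},{z[v,u]:.1f}" for u in(311,314,316,318,320,323)],g["frame"][v,306:332].mean(-1).astype(int).tolist())
```

```text
w6.pkl
198 ['311:37.4,7.8,47.3', '314:37.7,5.4,48.5', '316:37.3,3.9,47.1', '318:37.3,2.4,47.1', '320:37.5,0.8,47.6', '323:37.6,-1.4,48.0'] [196, 198, 195, 195, 197, 196, 196, 197, 196, 196, 197, 196, 196, 196, 195, 196, 196, 196, 196, 195, 197, 195, 197, 197, 196, 195]
199 ['311:36.4,7.8,46.6', '314:36.8,5.5,48.0', '316:36.5,3.9,47.0', '318:37.2,2.4,49.4', '320:36.9,0.9,48.6', '323:37.1,-1.4,49.3'] [197, 198, 197, 197, 197, 197, 195, 196, 197, 197, 198, 196, 195, 197, 196, 196, 197, 197, 197, 197, 197, 197, 196, 196, 196, 196]
200 ['311:36.2,7.7,48.8', '314:36.2,5.4,48.8', '316:36.1,3.9,48.4', '318:35.9,2.4,47.8', '320:35.8,0.8,47.5', '323:36.2,-1.4,48.6'] [195, 195, 195, 194, 195, 195, 195, 195, 196, 195, 195, 194, 194, 196, 194, 195, 195, 195, 195, 194, 195, 195, 195, 194, 193, 194]
201 ['311:34.8,7.8,46.8', '314:35.1,5.5,47.9', '316:35.0,3.9,47.5', '318:35.3,2.4,48.4', '320:35.2,0.8,48.0', '323:35.5,-1.4,49.1'] [196, 195, 195, 195, 196, 196, 195, 196, 195, 195, 196, 195, 195, 195, 195, 196, 196, 196, 195, 195, 196, 195, 196, 196, 197, 196]
202 ['311:34.7,7.7,49.1', '314:34.2,5.5,4
[... 15739 characters left out ...]
 '314:13.3,6.8,67.2', '316:13.0,5.4,66.4', '318:12.1,3.9,63.9', '320:-1.1,1.8,28.1', '323:-1.0,-0.8,28.3'] [88, 88, 148, 167, 166, 164, 120, 81, 75, 75, 75, 76, 79, 74, 63, 58, 59, 58, 59, 74, 86, 88, 89, 89, 89, 89]
220 ['311:-1.7,9.6,28.9', '314:13.3,6.8,69.3', '316:13.6,5.4,69.9', '318:12.5,3.9,67.0', '320:-1.5,1.8,29.3', '323:-1.6,-0.8,29.2'] [86, 88, 158, 174, 169, 169, 124, 81, 67, 72, 75, 75, 78, 83, 74, 61, 59, 57, 64, 82, 87, 89, 89, 88, 88, 89]
221 ['311:-2.8,9.6,28.4', '314:22.2,6.7,94.8', '316:22.2,5.4,94.7', '318:21.7,4.2,93.4', '320:21.5,2.9,93.0', '323:-2.4,-0.8,29.4'] [86, 86, 145, 170, 159, 139, 104, 78, 75, 75, 76, 77, 78, 80, 80, 75, 74, 82, 84, 87, 88, 89, 87, 90, 88, 90]
```

The numbers put the shank's face about 0.7 mm inside the wire and the tip just under the slot's outer edge. I'll back off 0.8 mm, shift 0.5 mm right and start lifting gently.

Emit:
{"method": "drive_tool", "body": {
  "steps": [
    [-0.008,0.005,0,0],
    [0,0,0,0],
    [0,0,-0.01,0],
    [0,0,-0.01,0],
    [0,0,0,0]
  ]
}}

```text
time_s: 9.9
position: [0.5592, 0.0011, 0.1104]
eef_rot: [[0.994, 0.107, 0.002], [0.107, -0.994, 0.0], [0.002, 0.0, -1.0]]
ft_force: [-0.0, -2.6, -1.0]
grip_width: 0.153
finger_force: 59.1
```

Emit:
{"method": "drive_tool", "body": {
  "steps": [
    [0,0,-0.01,0],
    [0,0,-0.01,0],
    [0,0,-0.01,0],
    [0,0,0,0],
    [0,0,0,0]
  ]
}}

```text
time_s: 10.32
position: [0.5584, 0.0013, 0.1131]
eef_rot: [[0.994, 0.107, 0.0], [0.107, -0.994, 0.0], [0.0, -0.0, -1.0]]
ft_force: [-0.6, -1.7, -0.2]
grip_width: 0.153
finger_force: 59.3
```

Emit:
{"method": "drive_tool", "body": {
  "steps": [
    [0,0,-0.007,0],
    [0,0,-0.007,0],
    [0,0,0,0],
    [0,0,0,0]
  ]
}}

```text
time_s: 10.65
position: [0.5583, 0.0012, 0.1144]
eef_rot: [[0.994, 0.107, -0.0], [0.107, -0.994, 0.0], [-0.0, -0.0, -1.0]]
ft_force: [-0.4, -0.6, -0.6]
grip_width: 0.154
finger_force: 59.2
```

Emit:
{"method": "drive_tool", "body": {
  "steps": [
    [0,0,-0.005,0],
    [0,0,0,0],
    [-0.002,0,-0.005,0],
    [0,0,0,0]
  ]
}}

```text
time_s: 10.98
position: [0.5583, 0.0012, 0.1154]
eef_rot: [[0.994, 0.107, 0.0], [0.107, -0.994, 0.0], [0.0, -0.0, -1.0]]
ft_force: [-0.9, -0.3, 0.5]
grip_width: 0.156
finger_force: 59.2
```

Emit:
{"method": "drive_tool", "body": {
  "steps": [
    [-0.003,0,-0.005,0],
    [0,0,0,0],
    [-0.003,0,-0.005,0],
    [0,0,0,0]
  ]
}}

```text
time_s: 11.32
position: [0.5577, 0.0012, 0.1165]
eef_rot: [[0.994, 0.107, 0.0], [0.107, -0.994, 0.0], [0.0, -0.0, -1.0]]
ft_force: [0.4, -0.0, -0.5]
grip_width: 0.154
finger_force: 59.2
```

```bash
cat > m.py <<'E'
from h import *
import pickle,sys
g=grab("wrist");s=bot.state();pickle.dump((g,s),open(sys.argv[1],"wb"))
c0=np.array([.5316,-.0049]);a=np.radians(6.1);U=np.array([np.cos(a),np.sin(a)]);V=np.array([-U[1],U[0]])
P=pts(g);q=P[...,:2]-c0;r=q@U*1000;l=q@V*1000;z=P[...,2]*1000
print(s["time_s"],s["position"].round(4),s["ft_force"].round(1))
for v in range(int(sys.argv[2]),int(sys.argv[3])):
    print(v,[f"{r[v,u]:.1f},{z[v,u]:.1f}" for u in(312,315,316,319,320,323)],g["frame"][v,309:327].mean(-1).astype(int).tolist())
E
python3 m.py w7.pkl 200 216
```

```text
11.3667 [0.5577 0.0011 0.1164] [ 0.2 -0.1 -0.7]
200 ['26.5,28.0', '31.3,44.7', '31.4,44.9', '26.2,27.2', '94.1,259.7', '26.3,27.5'] [183, 152, 129, 173, 194, 163, 133, 137, 153, 181, 193, 193, 194, 193, 195, 193, 193, 192]
201 ['25.4,27.7', '30.3,44.2', '30.6,45.3', '25.5,27.9', '25.8,28.9', '25.3,27.1'] [199, 143, 88, 133, 179, 154, 143, 158, 149, 177, 192, 191, 191, 191, 191, 191, 191, 191]
202 ['24.9,29.1', '30.2,46.5', '30.0,46.1', '24.2,26.6', '24.6,28.1', '24.3,26.7'] [202, 152, 102, 125, 176, 152, 146, 161, 171, 167, 164, 161, 164, 162, 184, 195, 195, 195]
203 ['24.9,32.1', '28.1,42.5', '28.3,43.0', '28.5,43.7', '28.4,43.5', '28.5,43.6'] [199, 162, 117, 91, 125, 107, 93, 104, 107, 99, 96, 96, 95, 96, 116, 156, 188, 200]
204 ['27.5,43.3', '27.6,43.6', '27.8,44.3', '27.6,43.7', '27.6,43.7', '27.6,43.5'] [194, 174, 119, 74, 81, 78, 76, 78, 79, 79, 79, 80, 79, 80, 82, 95, 121, 181]
205 ['26.8,43.9', '26.7,43.7', '27.0,44.5', '27.4,45.7', '27.1,44.8', '26.5,42.9'] [196, 192, 132, 79, 80, 82, 86, 85, 87, 85, 86, 85, 86, 87, 85, 85, 83, 125]
206 ['25.5,42.5', '26.0,43.9', '26.0,44.1'
[... 853 characters left out ...]
9, 104, 93, 92, 88, 78, 73, 76, 74, 82, 90, 93, 78, 73, 86, 91, 85, 81]
212 ['15.1,27.2', '23.7,52.6', '23.5,52.1', '15.5,28.3', '15.6,28.7', '21.1,44.9'] [93, 91, 93, 92, 89, 77, 73, 77, 75, 80, 91, 92, 79, 76, 86, 91, 83, 89]
213 ['14.2,27.4', '24.1,56.1', '24.1,56.0', '14.6,28.6', '14.7,28.9', '20.0,44.2'] [92, 91, 91, 90, 86, 80, 73, 75, 75, 81, 89, 92, 80, 76, 89, 89, 83, 92]
214 ['13.9,29.3', '24.3,59.0', '24.4,59.4', '13.9,29.3', '13.3,27.6', '19.1,44.1'] [89, 90, 91, 92, 85, 76, 74, 77, 76, 82, 90, 92, 81, 80, 86, 88, 79, 88]
215 ['12.5,28.0', '24.5,62.0', '24.4,61.6', '12.9,28.9', '13.0,29.3', '18.1,43.7'] [89, 90, 90, 89, 84, 75, 73, 75, 76, 89, 125, 153, 146, 121, 102, 83, 86, 91]
```

The wire is rising with the hook: top at z ≈ 43.8, and it has moved in about 0.8 mm. Play is about 1.4 mm, so I'll continue.

Emit:
{"method": "drive_tool", "body": {
  "steps": [
    [-0.005,0,-0.005,0],
    [0,0,0,0],
    [-0.005,0,-0.005,0],
    [0,0,0,0]
  ]
}}

```text
time_s: 11.7
position: [0.5569, 0.0008, 0.1174]
eef_rot: [[0.994, 0.107, 0.001], [0.107, -0.994, -0.0], [0.001, 0.0, -1.0]]
ft_force: [0.1, -0.1, -1.6]
grip_width: 0.156
finger_force: 59.1
```

Emit:
{"method": "drive_tool", "body": {
  "steps": [
    [-0.004,0,-0.005,0],
    [0,0,0,0],
    [-0.003,0,-0.005,0],
    [0,0,0,0]
  ]
}}

```text
time_s: 12.03
position: [0.5562, 0.0006, 0.1183]
eef_rot: [[0.994, 0.107, 0.001], [0.107, -0.994, -0.0], [0.001, 0.0, -1.0]]
ft_force: [1.0, -0.4, -2.7]
grip_width: 0.156
finger_force: 58.9
```

Emit:
{"method": "drive_tool", "body": {
  "steps": [
    [0,0,-0.005,0],
    [0,0,0,0],
    [0,0,-0.005,0],
    [0,0,0,0]
  ]
}}

```text
time_s: 12.37
position: [0.5559, 0.0008, 0.1193]
eef_rot: [[0.994, 0.107, -0.0], [0.107, -0.994, 0.0], [-0.0, -0.0, -1.0]]
ft_force: [1.6, -0.5, -2.2]
grip_width: 0.154
finger_force: 58.7
```

Pulling at 2–3 N, so I'll continue up.

Emit:
{"method": "drive_tool", "body": {
  "steps": [
    [0,0,-0.005,0],
    [0,0,0,0],
    [0,0,-0.005,0],
    [0,0,0,0]
  ]
}}

```text
time_s: 12.7
position: [0.5558, 0.0007, 0.1203]
eef_rot: [[0.994, 0.107, -0.0], [0.107, -0.994, -0.0], [-0.0, 0.0, -1.0]]
ft_force: [1.9, -0.8, -4.7]
grip_width: 0.151
finger_force: 58.7
```

Emit:
{"method": "drive_tool", "body": {
  "steps": [
    [0,0,-0.005,0],
    [0,0,0,0],
    [0,0,-0.005,0],
    [0,0,0,0]
  ]
}}

```text
time_s: 13.03
position: [0.5558, 0.0008, 0.1213]
eef_rot: [[0.994, 0.107, -0.0], [0.107, -0.994, -0.0], [-0.0, -0.0, -1.0]]
ft_force: [0.8, -0.3, -4.6]
grip_width: 0.156
finger_force: 58.7
```

```bash
python3 m.py w8.pkl 194 210
```

```text
13.0833 [0.5558 0.0008 0.1213] [ 1.6 -0.9 -4.2]
194 ['34.1,48.7', '34.1,48.6', '34.2,49.2', '34.0,48.3', '34.1,48.4', '34.1,48.6'] [202, 200, 201, 199, 201, 201, 200, 202, 199, 201, 201, 201, 200, 200, 201, 200, 200, 200]
195 ['32.8,47.1', '27.6,27.9', '27.6,27.8', '27.7,28.1', '27.3,26.8', '27.8,28.7'] [198, 197, 198, 198, 198, 196, 199, 198, 199, 199, 197, 197, 198, 198, 198, 197, 197, 197]
196 ['26.5,27.3', '26.4,27.1', '26.6,27.7', '26.6,27.7', '26.7,28.0', '26.7,28.0'] [184, 146, 123, 175, 196, 195, 196, 197, 195, 196, 194, 195, 195, 196, 194, 195, 195, 194]
197 ['26.0,28.9', '25.8,28.2', '25.6,27.3', '25.6,27.5', '26.0,28.9', '25.9,28.5'] [185, 127, 86, 149, 187, 195, 194, 194, 195, 193, 194, 193, 194, 193, 193, 193, 193, 193]
198 ['24.8,27.7', '24.7,27.3', '24.8,27.7', '25.0,28.4', '24.6,27.2', '24.9,28.3'] [200, 141, 86, 126, 180, 196, 194, 194, 196, 196, 196, 195, 193, 196, 195, 195, 194, 194]
199 ['24.7,30.7', '29.2,46.4', '92.2,264.6', '23.8,27.6', '23.8,27.6', '23.7,27.2'] [200, 161, 114, 111, 175, 199, 168, 135, 161, 191, 199, 199, 199, 199, 199, 200, 199, 200]
200 ['24.
[... 915 characters left out ...]
 92, 88, 86, 88, 86, 88, 90, 86, 88, 88, 86, 86, 86, 87, 88, 88, 87]
206 ['23.6,47.7', '23.7,48.0', '23.9,48.6', '23.5,47.4', '23.6,47.8', '23.6,47.5'] [85, 88, 86, 88, 85, 84, 85, 83, 81, 82, 81, 81, 80, 81, 81, 84, 85, 90]
207 ['22.8,48.1', '22.0,45.3', '22.3,46.3', '16.6,28.4', '16.5,28.3', '16.5,28.1'] [86, 86, 83, 85, 83, 76, 127, 151, 145, 115, 92, 92, 94, 93, 81, 76, 84, 91]
208 ['15.5,28.0', '21.0,45.2', '21.2,45.8', '15.5,28.1', '15.5,28.2', '21.4,46.1'] [85, 79, 87, 92, 93, 90, 127, 148, 151, 118, 94, 96, 95, 95, 78, 72, 83, 88]
209 ['14.5,28.0', '21.4,49.0', '21.2,48.4', '15.0,29.3', '14.8,28.8', '20.6,46.4'] [90, 88, 91, 91, 93, 87, 90, 96, 97, 92, 92, 94, 95, 94, 83, 77, 85, 89]
```

The wire is over the lip (top z ≈ 48 mm) at 4–5 N with 1.6 mm of play. I'll keep lifting, watching fx to follow it inward.

Emit:
{"method": "drive_tool", "body": {
  "steps": [
    [0,0,-0.005,0],
    [0,0,-0.005,0],
    [0,0,-0.005,0],
    [0,0,-0.005,0],
    [0,0,0,0]
  ]
}}

```text
time_s: 13.5
position: [0.5559, 0.0009, 0.1234]
eef_rot: [[0.994, 0.107, 0.0], [0.107, -0.994, 0.0], [0.0, -0.0, -1.0]]
ft_force: [1.0, -0.8, -4.4]
grip_width: 0.154
finger_force: 58.6
```

Emit:
{"method": "drive_tool", "body": {
  "steps": [
    [-0.002,0,-0.005,0],
    [0,0,-0.005,0],
    [-0.002,0,-0.005,0],
    [0,0,-0.005,0],
    [0,0,0,0]
  ]
}}

```text
time_s: 13.92
position: [0.5557, 0.0008, 0.1255]
eef_rot: [[0.994, 0.107, 0.0], [0.107, -0.994, 0.0], [0.0, -0.0, -1.0]]
ft_force: [0.9, -0.4, -4.5]
grip_width: 0.153
finger_force: 58.7
```

Emit:
{"method": "drive_tool", "body": {
  "steps": [
    [-0.002,0,-0.005,0],
    [0,0,-0.005,0],
    [-0.002,0,-0.005,0],
    [0,0,-0.005,0],
    [0,0,0,0]
  ]
}}

```text
time_s: 14.33
position: [0.5551, 0.0009, 0.1274]
eef_rot: [[0.994, 0.107, 0.0], [0.107, -0.994, 0.0], [0.0, -0.0, -1.0]]
ft_force: [1.4, -0.2, -4.5]
grip_width: 0.149
finger_force: 58.7
```

Emit:
{"method": "drive_tool", "body": {
  "steps": [
    [0,0,-0.005,0],
    [0,0,-0.005,0],
    [-0.003,0,-0.005,0],
    [0,0,-0.005,0],
    [0,0,0,0]
  ]
}}

```text
time_s: 14.75
position: [0.5548, 0.0007, 0.1294]
eef_rot: [[0.994, 0.107, 0.0], [0.107, -0.994, 0.0], [0.0, -0.0, -1.0]]
ft_force: [1.8, 1.0, -4.2]
grip_width: 0.155
finger_force: 58.7
```

Emit:
{"method": "drive_tool", "body": {
  "steps": [
    [0,0,-0.005,0],
    [-0.003,0,-0.005,0],
    [0,0,-0.005,0],
    [-0.003,0,-0.005,0],
    [0,0,0,0]
  ]
}}

```text
time_s: 15.17
position: [0.5549, 0.0008, 0.1318]
eef_rot: [[0.994, 0.107, 0.002], [0.107, -0.994, 0.0], [0.002, -0.0, -1.0]]
ft_force: [2.8, 1.2, -0.6]
grip_width: 0.153
finger_force: 59.2
```

Emit:
{"method": "drive_tool", "body": {
  "steps": [
    [0,0,-0.005,0],
    [-0.003,0,-0.005,0],
    [0,0,-0.005,0],
    [-0.003,0,-0.005,0],
    [0,0,0,0]
  ]
}}

```text
time_s: 15.58
position: [0.5533, 0.0003, 0.1334]
eef_rot: [[0.994, 0.107, -0.001], [0.107, -0.994, -0.0], [-0.001, 0.0, -1.0]]
ft_force: [0.9, -0.1, -0.8]
grip_width: 0.15
finger_force: 59.2
```

```bash
python3 m.py w9.pkl 186 206
```

```text
15.6333 [5.534e-01 4.000e-04 1.333e-01] [0.9 0.3 0.8]
186 ['35.1,47.9', '35.0,47.4', '35.0,47.3', '35.4,49.0', '35.0,47.3', '35.2,48.2'] [201, 201, 200, 201, 201, 201, 202, 201, 203, 200, 202, 202, 201, 202, 202, 202, 202, 202]
187 ['34.4,48.3', '34.3,47.8', '34.2,47.7', '34.7,49.4', '34.6,49.0', '34.1,47.2'] [205, 204, 206, 204, 204, 204, 204, 204, 205, 204, 204, 202, 204, 203, 203, 203, 203, 204]
188 ['34.1,50.6', '34.4,52.2', '34.4,52.0', '28.3,27.3', '28.2,26.6', '28.2,26.7'] [202, 167, 145, 134, 129, 120, 115, 116, 118, 126, 160, 193, 203, 204, 202, 201, 201, 203]
189 ['33.6,52.3', '33.9,53.6', '33.3,50.9', '33.9,53.3', '33.2,50.4', '27.7,28.5'] [115, 100, 87, 83, 82, 80, 79, 79, 81, 82, 98, 114, 133, 182, 200, 201, 199, 199]
190 ['33.2,54.0', '32.9,53.0', '33.0,53.4', '32.8,52.3', '32.8,52.3', '26.7,28.6'] [80, 84, 86, 85, 87, 88, 88, 87, 86, 89, 88, 85, 100, 173, 197, 198, 198, 198]
191 ['32.0,52.8', '32.1,53.2', '31.9,52.5', '32.1,53.0', '32.0,52.7', '25.4,26.9'] [88, 87, 89, 90, 89, 90, 90, 88, 88, 88, 89, 90, 88, 169, 194, 195, 195, 178]
192 ['31.1,52.7', '31.3,53.3', '31.1
[... 1594 characters left out ...]
137, 107, 96, 93, 96, 98, 101, 99, 99, 99]
202 ['14.9,28.1', '25.2,62.2', '25.6,63.6', '14.8,27.5', '15.4,29.7', '14.9,27.9'] [95, 95, 96, 97, 96, 102, 146, 165, 140, 108, 97, 98, 96, 98, 99, 96, 100, 100]
203 ['14.0,28.4', '23.1,58.1', '23.0,57.8', '13.8,27.7', '14.0,28.0', '13.8,27.6'] [95, 95, 95, 94, 97, 102, 129, 137, 125, 105, 97, 96, 97, 98, 98, 98, 96, 98]
204 ['12.8,27.7', '21.9,57.0', '21.7,56.3', '13.0,28.0', '12.7,27.2', '12.7,27.2'] [95, 94, 96, 94, 95, 104, 135, 152, 133, 123, 125, 115, 110, 101, 96, 98, 98, 98]
205 ['12.3,29.0', '21.0,56.9', '20.9,56.5', '12.2,28.8', '12.2,28.6', '12.1,28.5'] [94, 95, 93, 95, 96, 105, 145, 166, 151, 160, 166, 165, 164, 162, 152, 131, 116, 102]
```

The pull dropped to zero. The wire end has slipped off and now lies at r ≈ 32 mm, z ≈ 53 mm, on top of the rim. I'll look once.

Run:
```python
from h import *
import pickle
g,s=pickle.load(open("w9.pkl","rb"))
save(g,"w9",(266,165,366,240),8)
```

```text
(no output)
```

View pics/w9.png

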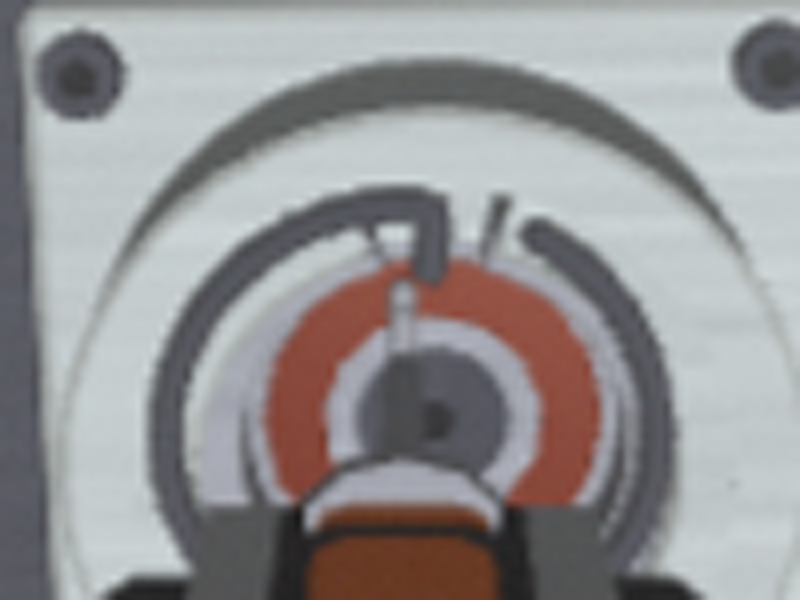

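The ring has popped fully out of its groove and lies on the rim. Its wire runs along the left at crop x ≈ 165, the tang is at (432,240), the other end is at (535,230) and the hook is at (403,300) inside it. I'll raise and back off to measure how it lies.

Emit:
{"method": "drive_tool", "body": {
  "steps": [
    [0,0,-0.1,0],
    [0,0,-0.2,0],
    [-0.2,0,-0.1,0],
    [-0.3,0,0,0],
    [-0.2,0,0,0]
  ]
}}

```text
time_s: 16.05
position: [0.4822, -0.0073, 0.1744]
eef_rot: [[0.994, 0.107, -0.0], [0.107, -0.994, -0.0], [-0.0, 0.0, -1.0]]
ft_force: [-0.3, -0.4, -0.1]
grip_width: 0.154
finger_force: 59.2
```

Emit:
{"method": "drive_tool", "body": {
  "steps": [
    [0,0,0,0],
    [0,0,0,0],
    [0,0,0,0]
  ]
}}

```text
time_s: 16.3
position: [0.4854, -0.0068, 0.1741]
eef_rot: [[0.994, 0.107, 0.002], [0.107, -0.994, 0.0], [0.002, 0.0, -1.0]]
ft_force: [0.3, -0.4, -0.9]
grip_width: 0.154
finger_force: 59.2
```

```bash
cat > ring.py <<'E'
from h import *
import pickle,sys
g=grab("wrist");s=bot.state();pickle.dump((g,s),open("r.pkl","wb"))
c0=np.array([.5316,-.0049]);a=np.radians(6.1);U=np.array([np.cos(a),np.sin(a)]);V=np.array([-U[1],U[0]])
P=pts(g);q=P[...,:2]-c0;r=q@U*1000;l=q@V*1000;z=P[...,2]*1000
print(s["time_s"],s["position"].round(4),s["ft_force"].round(1))
b=g["frame"].max(-1)
m=(b<135)&(z>float(sys.argv[1]))&(z<float(sys.argv[2]))&(np.hypot(r,l)<50)
m=m.astype(np.uint8);n,lab,st,_=cv2.connectedComponentsWithStats(m,connectivity=8)
for i in np.argsort(-st[1:,4])[:4]+1:
    k=lab==i;R,Lr,Z=r[k],l[k],z[k];A=np.c_[R,Lr,np.ones(len(R))];w=np.linalg.lstsq(A,-(R**2+Lr**2),rcond=None)[0]
    pl=np.linalg.lstsq(A,Z,rcond=None)[0]
    print("comp",st[i,4],"r",R.min().round(1),R.max().round(1),"l",Lr.min().round(1),Lr.max().round(1),"zmed",np.median(Z),"circ",(-w[0]/2).round(1),(-w[1]/2).round(1),np.sqrt(abs(w[0]**2/4+w[1]**2/4-w[2])).round(1),"tilt",pl.round(3))
    for t in range(-180,180,20):
        th=np.degrees(np.arctan2(Lr,R));kk=abs(th-t)<6
        if kk.sum()>2:print(t,kk.sum(),np.median(np.hypot(R,Lr)[kk]).round(1),np.median(Z[kk]).round(1))
E
python3 ring.py 44 60
```

```text
16.35 [ 0.4855 -0.0068  0.1738] [ 0.1  0.  -1. ]
comp 684 r -23.0 33.9 l -26.3 31.0 zmed 51.739335638733706 circ 5.4 2.7 26.5 tilt [3.2000e-02 1.7000e-02 5.1433e+01]
-180 8 20.3 51.0
-160 18 20.3 51.0
-140 17 20.5 50.4
-120 17 21.2 50.9
-100 21 22.4 51.1
-80 25 24.5 50.8
-60 24 26.4 51.5
-40 28 28.5 52.3
-20 19 30.7 52.1
0 41 29.5 52.6
20 32 32.9 52.4
40 31 32.7 52.4
60 26 31.4 52.4
80 25 29.7 52.2
100 24 27.5 52.0
120 21 25.6 51.0
140 20 23.5 51.0
160 20 21.7 50.8
```

The ring lies flat on the rim, centre (5.4, 2.7) mm, radius 26.5. I'll push it about 11.5 mm towards −x from inside with the back of the shank. The tang side will then overhang the bore, where the hook can get under it.

Emit:
{"method": "drive_tool", "body": {
  "steps": [
    [0.15,0,0,0],
    [0.17,0,0.05,0],
    [0.1,0,0.15,0],
    [0,0,0.15,0],
    [0,0,0.05,0]
  ]
}}

```text
time_s: 16.77
position: [0.5262, -0.0021, 0.1315]
eef_rot: [[0.994, 0.108, -0.002], [0.108, -0.994, -0.0], [-0.002, -0.0, -1.0]]
ft_force: [-1.4, 0.0, -0.9]
grip_width: 0.153
finger_force: 59.2
```

Emit:
{"method": "drive_tool", "body": {
  "steps": [
    [0,0,0.05,0],
    [0,0,0,0],
    [0,0,0,0],
    [0,0,0,0]
  ]
}}

```text
time_s: 17.1
position: [0.5262, -0.0025, 0.129]
eef_rot: [[0.994, 0.107, 0.001], [0.107, -0.994, 0.0], [0.001, 0.0, -1.0]]
ft_force: [0.1, 1.0, -0.8]
grip_width: 0.155
finger_force: 59.2
```

Emit:
{"method": "drive_tool", "body": {
  "steps": [
    [-0.03,0,0.005,0],
    [-0.02,0,0,0],
    [-0.02,0,0,0],
    [-0.02,0,0,0],
    [-0.02,0,0,0]
  ]
}}

```text
time_s: 17.52
position: [0.5146, -0.0037, 0.128]
eef_rot: [[0.994, 0.107, 0.0], [0.107, -0.994, 0.0], [0.0, -0.0, -1.0]]
ft_force: [-1.1, 0.5, -0.5]
grip_width: 0.159
finger_force: 59.2
```

Emit:
{"method": "drive_tool", "body": {
  "steps": [
    [-0.02,0,0,0],
    [-0.02,0,0,0],
    [-0.02,0,0,0],
    [-0.012,0,0,0],
    [0,0,0,0]
  ]
}}

```text
time_s: 17.93
position: [0.5073, -0.0044, 0.1278]
eef_rot: [[0.994, 0.107, -0.001], [0.107, -0.994, 0.0], [-0.001, -0.0, -1.0]]
ft_force: [-0.3, -0.3, -1.6]
grip_width: 0.154
finger_force: 59.2
```

```bash
python3 ring.py 44 60
```

```text
17.9833 [ 0.5075 -0.0044  0.1278] [ 0.3 -0.4 -0.3]
comp 954 r -22.8 33.6 l -26.1 30.9 zmed 52.01211754875524 circ 5.3 2.6 26.4 tilt [8.6000e-02 4.1000e-02 5.1318e+01]
-180 11 20.7 49.5
-160 24 20.2 49.0
-140 25 20.5 49.4
-120 25 21.3 49.5
-100 27 22.1 50.3
-80 29 24.2 50.5
-60 35 26.6 51.6
-40 36 28.6 52.4
-20 27 30.4 53.4
0 65 29.1 53.8
20 43 32.6 54.6
40 42 32.3 54.6
60 37 31.5 54.0
80 36 29.4 53.3
100 34 27.3 52.2
120 27 25.4 50.9
140 27 23.6 50.4
160 30 21.6 49.9
comp 12 r -32.7 -27.5 l 1.8 5.2 zmed 56.39480783566138 circ -30.7 4.3 3.0 tilt [  2.071  -0.388 115.933]
comp 1 r 30.9 30.9 l -7.5 -7.5 zmed 46.32677428126997 circ 15.5 -3.7 15.9 tilt [ 1.413 -0.342  0.046]
comp 1 r 27.8 27.8 l -6.7 -6.7 zmed 46.82834689700105 circ 13.9 -3.4 14.3 tilt [ 1.588 -0.383  0.057]
```

The shank rode over the overhanging −x wire and tilted it; the ring's centre hasn't moved. The −x side already overhangs the bore, so a better way is to nudge the ring about 3.5 mm to +x with the hook's tip. Then I turn the hook half round and pick the ring up on its −x side. I'll check joint 7's range first.

Emit:
{"method": "drive_tool", "body": {
  "steps": [
    [0,0,-0.03,0],
    [0,0,-0.05,0],
    [0.1,0,0,0],
    [0.15,0,0,0],
    [0.12,0,0,0]
  ]
}}

```text
time_s: 18.4
position: [0.5457, -0.0003, 0.1366]
eef_rot: [[0.994, 0.107, 0.001], [0.107, -0.994, 0.0], [0.001, 0.0, -1.0]]
ft_force: [0.5, 0.4, -0.1]
grip_width: 0.154
finger_force: 59.2
```

Emit:
{"method": "drive_tool", "body": {
  "steps": [
    [0,0,0,0],
    [0,0,0,0],
    [0,0,0,0]
  ]
}}

```text
time_s: 18.65
position: [0.5434, -0.0006, 0.1358]
eef_rot: [[0.994, 0.107, -0.001], [0.107, -0.994, -0.0], [-0.001, -0.0, -1.0]]
ft_force: [-0.8, -0.6, -1.1]
grip_width: 0.156
finger_force: 59.2
```

```bash
python3 ring.py 44 60 | head -3; python3 -c "
from bench import bot;print(bot.state()['joint_positions'].round(1))"
```

```text
18.7 [ 0.5433 -0.0006  0.1358] [-0.4 -0.1 -0.7]
comp 353 r -12.8 34.4 l -1.5 30.6 zmed 52.334397631071255 circ 7.4 6.4 23.4 tilt [3.8000e-02 2.4000e-02 5.1089e+01]
0 54 29.4 52.3
[ -6.1  34.9   4.8 109.4  -4.7  35.9 -82.2]
```

Emit:
{"method": "drive_tool", "body": {
  "steps": [
    [0,-0.012,0.04,0],
    [0,0,0.033,0],
    [0.04,0,0,0],
    [0.04,0,0,0],
    [0.02,0,0,0]
  ]
}}

```text
time_s: 19.12
position: [0.5552, 0.0019, 0.1285]
eef_rot: [[0.994, 0.107, 0.001], [0.107, -0.994, 0.0], [0.001, 0.0, -1.0]]
ft_force: [1.0, 0.6, -0.8]
grip_width: 0.153
finger_force: 59.2
```

Emit:
{"method": "drive_tool", "body": {
  "steps": [
    [0.02,0,0,0],
    [0.02,0,0,0],
    [0.02,0,0,0],
    [0,0,0,0],
    [0,0,0,0]
  ]
}}

```text
time_s: 19.53
position: [0.5603, 0.0024, 0.1285]
eef_rot: [[0.994, 0.107, 0.0], [0.107, -0.994, -0.0], [0.0, 0.0, -1.0]]
ft_force: [0.4, -0.0, -0.9]
grip_width: 0.152
finger_force: 59.2
```

Emit:
{"method": "drive_tool", "body": {
  "steps": [
    [-0.03,0,0,0],
    [-0.1,0,0,0],
    [-0.2,0,-0.15,0],
    [-0.3,0,-0.25,-0.2],
    [-0.2,0,0,-0.8]
  ]
}}

```text
time_s: 19.95
position: [0.4769, -0.0072, 0.171]
eef_rot: [[0.974, 0.227, 0.003], [0.227, -0.974, -0.0], [0.003, 0.001, -1.0]]
ft_force: [0.6, 0.4, -0.5]
grip_width: 0.157
finger_force: 59.2
```

Emit:
{"method": "drive_tool", "body": {
  "steps": [
    [0,0,0,0],
    [0,0,0,0],
    [0,0,0,0]
  ]
}}

```text
time_s: 20.2
position: [0.4785, -0.0069, 0.1687]
eef_rot: [[0.974, 0.224, 0.001], [0.224, -0.974, 0.0], [0.001, 0.0, -1.0]]
ft_force: [0.1, -0.4, -1.4]
grip_width: 0.157
finger_force: 59.2
```

```bash
python3 ring.py 44 60 | head -12
```

```text
20.25 [ 0.4787 -0.0068  0.1685] [-0.6  0.4 -1.7]
comp 734 r -19.4 37.2 l -25.8 31.4 zmed 51.8434907416559 circ 8.8 3.2 26.5 tilt [3.9000e-02 1.3000e-02 5.1415e+01]
-180 6 17.3 51.5
-160 15 16.9 50.4
-140 17 17.2 50.5
-120 16 18.6 50.7
-100 19 20.7 51.4
-80 26 22.9 51.5
-60 28 26.8 51.6
-40 28 30.3 52.3
-20 23 33.2 52.7
0 49 32.9 52.8
```

The ring centre is now at (8.8, 3.2) and its −x wire crosses the bore at r = −17.7. I'll rotate the hook half a turn.

Emit:
{"method": "drive_tool", "body": {
  "steps": [
    [0,0,0,-1],
    [0,0,0,-1],
    [0,0,0,-1],
    [0,0,0,-1],
    [0,0,0,-1]
  ]
}}

```text
time_s: 20.67
position: [0.4787, -0.0067, 0.168]
eef_rot: [[0.673, 0.74, 0.0], [0.74, -0.673, 0.0], [0.0, -0.0, -1.0]]
ft_force: [-0.2, 0.5, 0.2]
grip_width: 0.158
finger_force: 59.2
```

Emit:
{"method": "drive_tool", "body": {
  "steps": [
    [0,0,0,-1],
    [0,0,0,-1],
    [0,0,0,-1],
    [0,0,0,-1],
    [0,0,0,-1]
  ]
}}

```text
time_s: 21.08
position: [0.4787, -0.0067, 0.168]
eef_rot: [[0.138, 0.99, 0.0], [0.99, -0.138, 0.0], [0.0, -0.0, -1.0]]
ft_force: [0.7, -0.3, -0.1]
grip_width: 0.157
finger_force: 59.2
```

Emit:
{"method": "drive_tool", "body": {
  "steps": [
    [0,0,0,-1],
    [0,0,0,-1],
    [0,0,0,-1],
    [0,0,0,-1],
    [0,0,0,-1]
  ]
}}

```text
time_s: 21.5
position: [0.4786, -0.0067, 0.168]
eef_rot: [[-0.445, 0.895, -0.0], [0.895, 0.445, 0.001], [0.001, 0.0, -1.0]]
ft_force: [0.4, -0.9, -1.3]
grip_width: 0.157
finger_force: 59.2
```

Emit:
{"method": "drive_tool", "body": {
  "steps": [
    [0,0,0,-1],
    [0,0,0,-1],
    [0,0,0,-1],
    [0,0,0,-1],
    [0,0,0,-1]
  ]
}}

```text
time_s: 21.92
position: [0.4786, -0.0068, 0.168]
eef_rot: [[-0.873, 0.488, -0.0], [0.488, 0.873, 0.001], [0.0, 0.001, -1.0]]
ft_force: [-0.0, 0.4, -0.5]
grip_width: 0.156
finger_force: 59.2
```

Emit:
{"method": "drive_tool", "body": {
  "steps": [
    [0,0,0,-1],
    [0,0,0,-1],
    [0,0,0,-1],
    [0,0,0,-1],
    [0,0,0,-1]
  ]
}}

```text
time_s: 22.33
position: [0.4786, -0.0068, 0.168]
eef_rot: [[-0.996, -0.09, -0.0], [-0.09, 0.996, 0.001], [0.0, 0.001, -1.0]]
ft_force: [-0.8, 0.5, -0.8]
grip_width: 0.161
finger_force: 59.2
```

Emit:
{"method": "drive_tool", "body": {
  "steps": [
    [0,0,0,-0.18],
    [0,0,0,0],
    [0,0,0,0],
    [0,0,0,0]
  ]
}}

```text
time_s: 22.67
position: [0.478, -0.0069, 0.1684]
eef_rot: [[-0.994, -0.105, -0.0], [-0.105, 0.994, 0.0], [0.0, 0.0, -1.0]]
ft_force: [-0.1, 0.3, -0.4]
grip_width: 0.154
finger_force: 59.2
```

Emit:
{"method": "drive_tool", "body": {
  "steps": [
    [-0.2,0,0,0],
    [-0.2,0,0,0],
    [-0.09,0,0.05,0],
    [0,0,0.15,0],
    [0,0,0.05,0]
  ]
}}

```text
time_s: 23.08
position: [0.5258, -0.0018, 0.1419]
eef_rot: [[-0.994, -0.106, -0.002], [-0.106, 0.994, -0.0], [0.002, -0.0, -1.0]]
ft_force: [0.2, -1.1, -0.6]
grip_width: 0.154
finger_force: 59.2
```

Emit:
{"method": "drive_tool", "body": {
  "steps": [
    [0,0,0.1,0],
    [0,0,0.1,0],
    [0,0,0.09,0],
    [0,0,0,0],
    [0,0,0,0]
  ]
}}

```text
time_s: 23.5
position: [0.526, -0.0017, 0.114]
eef_rot: [[-0.994, -0.107, -0.001], [-0.107, 0.994, -0.0], [0.001, 0.0, -1.0]]
ft_force: [0.1, 0.4, -0.7]
grip_width: 0.154
finger_force: 59.2
```

```bash
cat > m2.py <<'E'
from h import *
import pickle,sys
g=grab("wrist");s=bot.state()
c0=np.array([.5316,-.0049]);a=np.radians(6.1);U=np.array([np.cos(a),np.sin(a)]);V=np.array([-U[1],U[0]])
P=pts(g);q=P[...,:2]-c0;r=q@U*1000;l=q@V*1000;z=P[...,2]*1000
print(s["time_s"],s["position"].round(4),s["ft_force"].round(1))
# nearest-to-tool-axis profile in column 316, plus wire column 300
for v in range(180,222,1):
    print(v,[f"{u}:{r[v,u]:.1f},{l[v,u]:.1f},{z[v,u]:.1f},{g['frame'][v,u].mean():.0f}" for u in(304,313,315,317,328)])
E
python3 m2.py
```

```text
23.55 [ 0.5265 -0.0015  0.1145] [ 0.4 -0.4  0.3]
180 ['304:-27.3,-4.5,48.6,181', '313:-27.2,2.4,48.2,170', '315:-27.3,4.0,48.4,174', '317:-27.4,5.5,48.8,191', '328:-27.3,14.1,48.2,200']
181 ['304:-26.2,-4.6,47.4,163', '313:-24.5,2.3,39.3,168', '315:-26.3,4.0,47.3,164', '317:-26.4,5.5,48.0,166', '328:-26.4,14.1,47.8,201']
182 ['304:-23.6,-5.0,39.1,171', '313:-23.5,2.3,38.5,172', '315:-23.5,3.9,38.5,170', '317:-23.5,5.6,38.5,170', '328:-25.8,14.1,48.9,203']
183 ['304:-22.5,-5.0,38.0,166', '313:-22.9,2.3,39.7,141', '315:-22.8,4.0,39.2,160', '317:-22.2,5.6,36.5,171', '328:-24.7,14.1,47.2,204']
184 ['304:-19.2,-5.5,27.2,128', '313:-19.4,2.2,28.0,109', '315:-19.4,3.9,27.9,120', '317:-21.8,5.6,38.3,138', '328:-24.1,14.1,48.4,199']
185 ['304:-18.7,-5.5,28.8,103', '313:-18.6,2.2,28.4,98', '315:-18.7,3.9,28.5,98', '317:-18.7,5.6,28.4,104', '328:-22.9,14.2,46.7,175']
186 ['304:-17.6,-5.5,27.7,99', '313:-17.8,2.2,28.7,96', '315:-17.8,3.9,28.5,96', '317:-17.8,5.6,28.5,96', '328:-22.2,14.2,46.9,166']
187 ['304:-16.9,-5.5,28.6,97', '313:-16.7,2.2,27.6,95', '315:-16.6,3.9,27.1,96', '317:-16.5,5.6,27
[... 3712 characters left out ...]
80', '317:-2.5,5.6,61.7,77', '328:9.1,15.4,29.0,81']
217 ['304:10.3,-5.7,28.4,177', '313:-0.9,2.5,59.6,149', '315:-2.9,4.1,65.1,78', '317:-2.7,5.6,64.7,76', '328:10.5,15.4,27.8,81']
218 ['304:11.2,-5.7,28.6,147', '313:-1.2,2.6,62.7,149', '315:-3.0,4.1,67.5,79', '317:-3.2,5.6,68.0,78', '328:11.2,15.4,28.3,81']
219 ['304:11.9,-5.7,29.1,100', '313:-1.5,2.6,65.6,130', '315:-3.3,4.1,70.4,79', '317:-3.2,5.5,70.1,77', '328:12.0,15.4,28.9,107']
220 ['304:13.3,-5.8,27.8,82', '313:-1.9,2.6,68.7,89', '315:-12.3,4.2,96.7,80', '317:-3.2,5.5,72.2,76', '328:13.0,15.4,28.6,145']
221 ['304:14.1,-5.8,28.4,83', '313:-12.2,3.0,98.3,81', '315:-12.4,4.2,98.7,85', '317:-11.9,5.4,97.4,84', '328:14.5,15.5,26.9,160']
```

The hook tip is at r = −9.6, z = 43 and the wire centre at r = −17.8. I'll move 13.3 mm under the wire and lift.

Emit:
{"method": "drive_tool", "body": {
  "steps": [
    [0.04,-0.01,0,0],
    [0.04,0,0,0],
    [0.035,0,0,0],
    [0.018,0,0,0],
    [0,0,0,0]
  ]
}}

```text
time_s: 23.97
position: [0.513, -0.0043, 0.1148]
eef_rot: [[-0.994, -0.107, 0.0], [-0.107, 0.994, -0.0], [-0.0, -0.0, -1.0]]
ft_force: [0.8, -0.5, -0.4]
grip_width: 0.152
finger_force: 59.2
```

Emit:
{"method": "drive_tool", "body": {
  "steps": [
    [0,0,0,0],
    [0,0,-0.03,0],
    [0,0,-0.04,0],
    [0,0,-0.03,0],
    [0,0,0,0]
  ]
}}

```text
time_s: 24.38
position: [0.514, -0.0039, 0.1253]
eef_rot: [[-0.994, -0.107, 0.001], [-0.107, 0.994, 0.0], [-0.001, 0.0, -1.0]]
ft_force: [-0.0, 0.2, -0.4]
grip_width: 0.157
finger_force: 59.2
```

Emit:
{"method": "drive_tool", "body": {
  "steps": [
    [0,0,-0.01,0],
    [0,0,-0.02,0],
    [0,0,-0.02,0],
    [0,0,0,0],
    [0,0,0,0]
  ]
}}

```text
time_s: 24.8
position: [0.5135, -0.0041, 0.1296]
eef_rot: [[-0.994, -0.107, 0.0], [-0.107, 0.994, 0.0], [-0.0, -0.0, -1.0]]
ft_force: [0.1, 0.1, -2.1]
grip_width: 0.156
finger_force: 59.2
```

```bash
python3 ring.py 44 75|cut -c1-150; python3 m2.py | sed -n '1p;10,32p'
```

```text
24.85 [ 0.5134 -0.0041  0.1295] [-0.4  0.3 -1.1]
comp 507 r -19.0 14.8 l -25.2 31.8 zmed 56.28456719432151 circ 9.4 3.1 26.7 tilt [-1.5600e-01 -9.0000e-03  5.5364e+01]
-180 9 17.4 56.8
-160 21 17.3 56.8
-140 21 17.8 57.0
-120 22 18.9 56.5
-100 20 20.8 55.9
-80 25 23.4 54.8
-60 8 25.5 53.6
80 30 30.2 54.6
100 31 26.5 55.6
120 29 23.2 56.4
140 26 20.4 56.9
160 39 16.4 57.7
comp 8 r -42.4 -41.8 l -0.5 5.3 zmed 46.37839236900436 circ -42.5 2.5 2.0 tilt [-5.28400e+00 -1.30000e-02 -1.75784e+02]
comp 6 r -42.2 -41.6 l -6.4 -2.1 zmed 45.160396456720775 circ -46.4 -4.7 4.8 tilt [-5.28400e+00 -1.30000e-02 -1.75784e+02]
-180 3 42.0 45.2
comp 5 r -40.3 -39.3 l -15.6 -12.2 zmed 45.75003718449081 circ -32.6 -11.8 7.6 tilt [ 14.298   4.008 670.99 ]
-160 5 42.2 45.8
24.9 [ 0.5134 -0.0041  0.1295] [-0.7  0.1 -0.9]
188 ['304:-29.8,-6.4,48.7,201', '313:-29.4,1.2,47.1,200', '315:-29.7,2.8,48.2,201', '317:-29.7,4.5,48.2,202', '328:-29.6,13.8,47.5,201']
189 ['304:-29.0,-6.4,48.7,197', '313:-28.7,1.2,47.8,196', '315:-28.8,2.8,47.9,197', '317:-29.0,4.5,48.8,197', '328:-28.8,13.8,47.8,199']
190 ['304:-27.9,-
[... 2096 characters left out ...]
,4.5,57.7,89', '328:-17.0,13.6,55.3,71']
206 ['304:-16.7,-6.1,57.1,86', '313:-16.9,1.3,57.6,91', '315:-16.8,2.9,57.3,92', '317:-16.6,4.5,56.9,90', '328:-16.6,13.6,56.7,79']
207 ['304:-15.8,-6.1,56.9,91', '313:-16.0,1.3,57.6,83', '315:-15.9,2.9,57.4,84', '317:-16.1,4.5,57.8,83', '328:-16.0,13.6,57.4,90']
208 ['304:-15.1,-6.1,57.4,91', '313:-85.0,3.7,272.8,92', '315:-14.2,2.9,54.8,127', '317:-13.9,4.6,53.9,115', '328:-15.1,13.6,57.3,90']
209 ['304:-14.5,-6.1,58.5,84', '313:-4.8,0.9,28.9,91', '315:-14.1,2.9,57.0,96', '317:-13.5,4.6,55.2,88', '328:-14.0,13.6,56.8,87']
210 ['304:-3.7,-7.5,28.5,90', '313:-3.9,0.9,29.0,91', '315:-14.4,2.9,60.6,81', '317:-13.8,4.5,58.9,77', '328:-13.2,13.6,56.8,79']
```

The ring is captured between tip and shank. I'll lift it gradually until it hangs clear.

Emit:
{"method": "drive_tool", "body": {
  "steps": [
    [0,0,-0.03,0],
    [0,0,-0.04,0],
    [0,0,-0.04,0],
    [0,0,-0.04,0],
    [0,0,-0.04,0]
  ]
}}

```text
time_s: 25.32
position: [0.5135, -0.004, 0.1491]
eef_rot: [[-0.994, -0.107, 0.0], [-0.107, 0.994, 0.0], [-0.0, 0.0, -1.0]]
ft_force: [-0.6, -0.1, -1.3]
grip_width: 0.161
finger_force: 59.2
```

Emit:
{"method": "drive_tool", "body": {
  "steps": [
    [0,0,-0.05,0],
    [0,0,-0.05,0],
    [0,0,-0.06,0],
    [0,0,-0.06,0],
    [0,0,-0.06,0]
  ]
}}

```text
time_s: 25.73
position: [0.5134, -0.004, 0.1772]
eef_rot: [[-0.994, -0.107, 0.0], [-0.107, 0.994, 0.0], [-0.0, -0.0, -1.0]]
ft_force: [-0.1, -0.5, -1.6]
grip_width: 0.155
finger_force: 59.2
```

Emit:
{"method": "drive_tool", "body": {
  "steps": [
    [0,0,-0.06,0],
    [0,0,-0.06,0],
    [0,0,-0.06,0],
    [0,0,-0.03,0],
    [0,0,0,0]
  ]
}}

```text
time_s: 26.15
position: [0.5139, -0.004, 0.1983]
eef_rot: [[-0.994, -0.107, 0.001], [-0.107, 0.994, 0.0], [-0.001, -0.0, -1.0]]
ft_force: [-1.0, -1.0, -0.9]
grip_width: 0.155
finger_force: 59.2
```

Emit:
{"method": "drive_tool", "body": {
  "steps": [
    [0,0,0,0],
    [0,0,0,0],
    [0,0,0,0]
  ]
}}

```text
time_s: 26.4
position: [0.5132, -0.0041, 0.1972]
eef_rot: [[-0.994, -0.107, -0.001], [-0.107, 0.994, -0.0], [0.001, 0.0, -1.0]]
ft_force: [-0.5, 0.7, -1.1]
grip_width: 0.155
finger_force: 59.2
```

Run:
```python
from h import *
g=grab("wrist");s=bot.state();P=pts(g);R=s["eef_rot"];p=s["position"];L=(P-p)@R*1000
print(s["time_s"],p.round(4),s["ft_force"].round(2))
b=g["frame"].max(-1);k=(b<140)&(L[...,2]>55)&(L[...,2]<150)&(abs(L[...,0])<40)&(abs(L[...,1])<45)
print(k.sum())
for a in range(60,150,8):
    q=L[k&(L[...,2]>a)&(L[...,2]<=a+8)]
    if len(q):print(a,len(q),q.min(0).round(0),q.max(0).round(0))
# what is left on bearing
c0=np.array([.5316,-.0049]);q=P[...,:2]-c0;kk=(np.hypot(q[...,0],q[...,1])<.045)&(P[...,2]>.049)&(P[...,2]<.09);print("above rim",kk.sum())
import pickle;pickle.dump((g,s),open("w10.pkl","wb"))
a=grab("scene");b=grab("top");pickle.dump((a,b),open("g1.pkl","wb"))
for n,g in(("s",a),("t",b)):
    h=cv2.cvtColor(g["frame"],cv2.COLOR_RGB2HSV);m=cv2.inRange(h,(0,130,70),(8,255,255))|cv2.inRange(h,(172,130,70),(180,255,255))
    nn,lab,st,ce=cv2.connectedComponentsWithStats(m)
    for i in np.argsort(-st[1:,4])[:4]+1:print(n,st[i],ce[i].round(1),pts(g)[lab==i].mean(0).round(3),np.percentile(pts(g)[lab==i][:,:2],[1,99],axis=0).round(3).tolist())
```

```text
26.45 [ 0.5132 -0.0041  0.1972] [ 0.37 -0.5  -2.97]
563
60 14 [-5. -1. 60.] [-3.  3. 67.]
68 171 [ -6. -15.  69.] [ 4. 15. 76.]
76 98 [ -6. -22.  76.] [ 4. 23. 84.]
84 38 [ -6. -27.  84.] [ 5. 26. 92.]
92 19 [ -4. -27.  93.] [  5.  28. 100.]
100 26 [ -5. -27. 100.] [  5.  29. 107.]
108 40 [ -6. -25. 108.] [  5.  25. 116.]
116 92 [ -6. -20. 116.] [  4.  21. 124.]
124 52 [ -3.  -3. 124.] [  2.  11. 128.]
148 6 [-17. -29. 149.] [ 22.  34. 150.]
above rim 405
s [ 252  230   63   57 2151] [283.  257.8] [0.558 0.208 0.014] [[0.495, 0.143], [0.601, 0.287]]
s [207 139  50  28 860] [230.9 151.3] [0.938 0.008 0.017] [[0.819, -0.061], [0.986, 0.081]]
s [364 248  17  31 206] [372.1 263.3] [0.369 0.094 0.028] [[0.355, 0.042], [0.385, 0.131]]
s [164 186  13  11 116] [169.9 191. ] [0.885 0.268 0.097] [[0.878, 0.251], [0.907, 0.28]]
t [ 245  178   60   44 2429] [274.3 199.8] [0.553 0.214 0.016] [[0.5, 0.14], [0.603, 0.282]]
t [ 345   26   46   46 1752] [367.6  47.6] [ 0.942 -0.018  0.019] [[0.876, -0.068], [0.987, 0.038]]
t [308 266  38  14 255] [326.  272.2] [0.374 0.082 0.026] [[0.358, 0.037], [0.389, 0.124]]
t [247  48  15  15 163] [254.1  55.1] [0.891 0.257 0.107] [[0.736, 0.175], [0.913, 0.274]]
```

The ring hangs cleanly from the hook, 69–128 mm below the TCP, and its lowest point is about 69 mm above the table. The tray centre is at about (0.55, 0.213). I'll carry it there smoothly.

Emit:
{"method": "drive_tool", "body": {
  "steps": [
    [-0.02,0.05,0,0],
    [-0.04,0.1,0,0],
    [-0.06,0.15,0,0],
    [-0.08,0.2,0,0],
    [-0.08,0.2,0,0]
  ]
}}

```text
time_s: 26.97
position: [0.5341, 0.0702, 0.1976]
eef_rot: [[-0.994, -0.107, 0.0], [-0.107, 0.994, 0.001], [-0.0, 0.001, -1.0]]
ft_force: [0.3, 0.8, -0.6]
grip_width: 0.153
finger_force: 59.2
```

Emit:
{"method": "drive_tool", "body": {
  "steps": [
    [-0.09,0.22,0,0],
    [-0.09,0.22,0,0],
    [-0.09,0.22,0,0],
    [-0.08,0.2,0,0],
    [-0.075,0.18,0,0]
  ]
}}

```text
time_s: 27.38
position: [0.5648, 0.1798, 0.1976]
eef_rot: [[-0.994, -0.109, 0.0], [-0.109, 0.994, 0.001], [-0.0, 0.001, -1.0]]
ft_force: [0.8, 0.3, -2.0]
grip_width: 0.156
finger_force: 59.2
```

Emit:
{"method": "drive_tool", "body": {
  "steps": [
    [-0.06,0.15,0,0],
    [-0.04,0.1,0,0],
    [-0.03,0.06,0,0],
    [-0.02,0.04,0,0],
    [0,0,0,0]
  ]
}}

```text
time_s: 27.8
position: [0.5761, 0.2136, 0.1974]
eef_rot: [[-0.994, -0.108, 0.0], [-0.108, 0.994, 0.0], [-0.0, 0.0, -1.0]]
ft_force: [0.1, 0.6, -1.6]
grip_width: 0.154
finger_force: 59.2
```

Emit:
{"method": "drive_tool", "body": {
  "steps": [
    [0,0,0,0],
    [0,0,0,0],
    [0,0,0,0],
    [0,0,0,0]
  ]
}}

```text
time_s: 28.13
position: [0.5761, 0.212, 0.1976]
eef_rot: [[-0.994, -0.106, 0.0], [-0.106, 0.994, -0.0], [-0.0, -0.0, -1.0]]
ft_force: [-1.1, -0.7, -1.2]
grip_width: 0.15
finger_force: 59.2
```

```bash
cat > t.py <<'E'
from h import *
import pickle
g=grab("wrist");s=bot.state();P=pts(g);R=s["eef_rot"];p=s["position"];L=(P-p)@R*1000
print(s["time_s"],p.round(4),s["ft_force"].round(2))
pickle.dump((g,s),open("w11.pkl","wb"))
b=g["frame"].max(-1);k=(b<110)&(L[...,2]>55)&(P[...,2]>0.004)&(abs(L[...,0])<60)&(abs(L[...,1])<45)
Q=P[k];print(k.sum())
for a in np.arange(.0,.15,.01):
    q=Q[(Q[:,2]>a)&(Q[:,2]<=a+.01)]
    if len(q)>2:print(round(a,2),len(q),q.min(0).round(3),q.max(0).round(3))
h=cv2.cvtColor(g["frame"],cv2.COLOR_RGB2HSV);m=(cv2.inRange(h,(0,130,60),(8,255,255))|cv2.inRange(h,(172,130,60),(180,255,255)))>0
m&=(P[...,1]>.1)
q=P[m];print("tray",np.percentile(q,[1,99],axis=0).round(3).tolist()); t=q[(q[:,2]>.036)&(q[:,2]<.046)];print("rim",cv2.minAreaRect((t[:,:2]*1000).astype(np.float32)))
E
python3 t.py
```

```text
28.1833 [0.5761 0.2121 0.1976] [-0.09  0.06 -0.75]
555
0.01 8 [0.597 0.18  0.01 ] [0.599 0.252 0.019]
0.02 11 [0.599 0.185 0.02 ] [0.601 0.251 0.029]
0.03 18 [0.6   0.183 0.03 ] [0.603 0.244 0.04 ]
0.07 103 [0.573 0.192 0.07 ] [0.581 0.232 0.08 ]
0.08 54 [0.572 0.187 0.08 ] [0.582 0.237 0.09 ]
0.09 29 [0.572 0.184 0.091] [0.581 0.239 0.099]
0.1 33 [0.572 0.184 0.1  ] [0.58 0.24 0.11]
0.11 92 [0.572 0.187 0.11 ] [0.581 0.237 0.12 ]
0.12 192 [0.572 0.196 0.12 ] [0.581 0.23  0.13 ]
0.13 12 [0.579 0.212 0.132] [0.58  0.214 0.14 ]
tray [[0.421, 0.142, 0.001], [0.604, 0.287, 0.058]]
rim ((511.406982421875, 216.1642303466797), (149.62774658203125, 193.41697692871094), 86.5474853515625)
```

Emit:
{"method": "drive_tool", "body": {
  "steps": [
    [0,0,0.08,0],
    [0,0,0.15,0],
    [0,0,0.15,0],
    [0,0,0.12,0],
    [0,0,0.08,0]
  ]
}}

```text
time_s: 28.6
position: [0.5753, 0.2123, 0.1377]
eef_rot: [[-0.994, -0.107, -0.002], [-0.107, 0.994, -0.001], [0.002, -0.001, -1.0]]
ft_force: [-0.0, -0.2, -1.5]
grip_width: 0.156
finger_force: 59.2
```

Emit:
{"method": "drive_tool", "body": {
  "steps": [
    [0,0,0.04,0],
    [0.03,0,0.01,0],
    [0.04,0,0.01,0],
    [0.04,0,0.02,0],
    [0,0,0,0]
  ]
}}

```text
time_s: 29.02
position: [0.564, 0.2118, 0.1318]
eef_rot: [[-0.994, -0.108, -0.0], [-0.108, 0.994, -0.0], [0.0, -0.0, -1.0]]
ft_force: [0.1, -0.6, -0.7]
grip_width: 0.153
finger_force: 59.2
```

```bash
python3 t.py
```

```text
29.0667 [0.5646 0.2118 0.132 ] [ 0.47 -0.35 -1.29]
627
0.0 59 [0.508 0.21  0.006] [0.575 0.24  0.01 ]
0.01 138 [0.506 0.191 0.01 ] [0.599 0.251 0.02 ]
0.02 106 [0.505 0.195 0.02 ] [0.6   0.251 0.03 ]
0.03 48 [0.504 0.194 0.03 ] [0.602 0.254 0.04 ]
0.04 46 [0.552 0.194 0.04 ] [0.578 0.242 0.05 ]
0.05 181 [0.554 0.197 0.05 ] [0.575 0.236 0.06 ]
0.06 42 [0.56 0.21 0.06] [0.568 0.221 0.07 ]
0.07 7 [0.566 0.212 0.072] [0.568 0.214 0.076]
tray [[0.421, 0.142, 0.002], [0.603, 0.288, 0.059]]
rim ((513.0086669921875, 216.0457763671875), (150.05239868164062, 191.60263061523438), 86.36981201171875)
```

Emit:
{"method": "drive_tool", "body": {
  "steps": [
    [0.02,0,0.03,0],
    [0.02,0,0.03,0],
    [0.02,0,0.03,0],
    [0.02,0,0.03,0],
    [0,0,0,0]
  ]
}}

```text
time_s: 29.48
position: [0.5562, 0.2105, 0.1187]
eef_rot: [[-0.994, -0.108, -0.001], [-0.108, 0.994, -0.001], [0.002, -0.001, -1.0]]
ft_force: [0.1, -1.2, -1.4]
grip_width: 0.151
finger_force: 59.2
```

Emit:
{"method": "drive_tool", "body": {
  "steps": [
    [0,0,0,0],
    [0,0,0,0],
    [0,0,0,0]
  ]
}}

```text
time_s: 29.73
position: [0.5573, 0.211, 0.1196]
eef_rot: [[-0.994, -0.107, 0.0], [-0.107, 0.994, 0.0], [-0.0, 0.0, -1.0]]
ft_force: [-0.0, 0.1, 0.0]
grip_width: 0.155
finger_force: 59.2
```

```bash
python3 t.py
python3 - <<'E'
from h import *
import pickle
g,s=pickle.load(open("w11.pkl","rb"));P=pts(g);b=g["frame"]
k=(b.max(-1)<115)&((b.max(-1).astype(int)-b.min(-1))<35)&(P[...,0]>.5)&(P[...,0]<.6)&(P[...,1]>.17)&(P[...,1]<.26)&(P[...,2]<.075)
for x in np.arange(.5,.6,.006):
    q=P[k&(P[...,0]>=x)&(P[...,0]<x+.006)]
    if len(q)>2:print(round(x,3),len(q),q[:,1].min().round(3),q[:,1].max().round(3),"z",np.percentile(q[:,2],[10,50,90]).round(3))
E
```

```text
29.7833 [0.5573 0.2109 0.1197] [-0.17  0.64 -0.29]
833
0.0 348 [0.507 0.173 0.004] [0.575 0.239 0.01 ]
0.01 297 [0.505 0.161 0.01 ] [0.599 0.255 0.02 ]
0.02 129 [0.504 0.16  0.02 ] [0.601 0.255 0.03 ]
0.03 41 [0.503 0.162 0.03 ] [0.603 0.257 0.038]
0.04 5 [0.561 0.212 0.045] [0.562 0.213 0.049]
0.05 10 [0.56  0.212 0.05 ] [0.561 0.213 0.06 ]
0.06 3 [0.56  0.212 0.062] [0.56  0.213 0.063]
tray [[0.421, 0.142, 0.002], [0.602, 0.288, 0.058]]
rim ((511.42706298828125, 216.32276916503906), (149.9600067138672, 194.6287078857422), 86.17459869384766)
0.518 110 0.185 0.217 z [0.008 0.009 0.01 ]
0.524 63 0.178 0.223 z [0.007 0.009 0.011]
0.53 47 0.175 0.226 z [0.007 0.009 0.011]
0.536 44 0.173 0.227 z [0.007 0.01  0.011]
0.542 37 0.173 0.228 z [0.007 0.01  0.011]
0.548 38 0.173 0.229 z [0.007 0.009 0.012]
0.554 54 0.174 0.227 z [0.008 0.011 0.071]
0.56 69 0.176 0.225 z [0.008 0.011 0.059]
0.566 84 0.181 0.221 z [0.008 0.01  0.011]
0.572 19 0.19 0.211 z [0.009 0.009 0.01 ]
```

The ring lies flat in the tray, x 0.518–0.575 and y 0.173–0.229. Now I'll lift, turn the pick back and return it to its stand.

Emit:
{"method": "drive_tool", "body": {
  "steps": [
    [0,0,-0.1,0],
    [0,0,-0.2,0],
    [0,0,-0.3,0],
    [0.1,0,-0.3,0],
    [0.3,0,-0.1,0]
  ]
}}

```text
time_s: 30.2
position: [0.5223, 0.2087, 0.2242]
eef_rot: [[-0.995, -0.104, 0.009], [-0.104, 0.995, 0.006], [-0.01, 0.005, -1.0]]
ft_force: [0.9, 1.2, -0.1]
grip_width: 0.161
finger_force: 59.2
```

Emit:
{"method": "drive_tool", "body": {
  "steps": [
    [0.3,0,0,1],
    [0,0,0,1],
    [0,0,0,1],
    [0,0,0,1],
    [0,0,0,1]
  ]
}}

```text
time_s: 30.62
position: [0.4876, 0.2035, 0.2207]
eef_rot: [[-0.878, 0.478, 0.001], [0.478, 0.878, 0.0], [-0.001, 0.001, -1.0]]
ft_force: [-0.1, 0.3, -0.5]
grip_width: 0.152
finger_force: 59.2
```

Emit:
{"method": "drive_tool", "body": {
  "steps": [
    [0,0,0,1],
    [0,0,0,1],
    [0,0,0,1],
    [0,0,0,1],
    [0,0,0,1]
  ]
}}

```text
time_s: 31.03
position: [0.4875, 0.2038, 0.2205]
eef_rot: [[-0.455, 0.89, 0.001], [0.89, 0.455, 0.001], [0.0, 0.001, -1.0]]
ft_force: [0.8, -0.4, -0.9]
grip_width: 0.158
finger_force: 59.2
```

Emit:
{"method": "drive_tool", "body": {
  "steps": [
    [0,0,0,1],
    [0,0,0,1],
    [0,0,0,1],
    [0,0,0,1],
    [0,0,0,1]
  ]
}}

```text
time_s: 31.45
position: [0.4875, 0.2039, 0.2205]
eef_rot: [[0.127, 0.992, 0.001], [0.992, -0.127, 0.001], [0.001, 0.001, -1.0]]
ft_force: [0.4, 0.2, -0.7]
grip_width: 0.156
finger_force: 59.2
```

Emit:
{"method": "drive_tool", "body": {
  "steps": [
    [0,0,0,1],
    [0,0,0,1],
    [0,0,0,1],
    [0,0,0,1],
    [0,0,0,1]
  ]
}}

```text
time_s: 31.87
position: [0.4875, 0.204, 0.2204]
eef_rot: [[0.665, 0.747, 0.001], [0.747, -0.665, 0.001], [0.001, -0.0, -1.0]]
ft_force: [-0.4, 0.1, -0.6]
grip_width: 0.16
finger_force: 59.2
```

Emit:
{"method": "drive_tool", "body": {
  "steps": [
    [0,0,0,1],
    [0,0,0,1],
    [0,0,0,1],
    [0,0,0,1],
    [0,0,0,1]
  ]
}}

```text
time_s: 32.28
position: [0.4874, 0.2041, 0.2204]
eef_rot: [[0.97, 0.242, 0.0], [0.242, -0.97, 0.001], [0.001, -0.001, -1.0]]
ft_force: [0.2, -0.3, -1.8]
grip_width: 0.158
finger_force: 59.2
```

Emit:
{"method": "drive_tool", "body": {
  "steps": [
    [0,0,0,1],
    [0,0,0,0.6],
    [0,0,0,0],
    [0,0,0,0]
  ]
}}

```text
time_s: 32.62
position: [0.4875, 0.2039, 0.2201]
eef_rot: [[0.998, 0.06, 0.001], [0.06, -0.998, 0.001], [0.001, -0.001, -1.0]]
ft_force: [-0.8, -0.1, -0.1]
grip_width: 0.155
finger_force: 59.2
```

Emit:
{"method": "drive_tool", "body": {
  "steps": [
    [-0.03,0.2,0,0],
    [-0.06,0.36,0,0],
    [-0.06,0.36,0,0],
    [-0.06,0.36,0,0],
    [-0.06,0.36,0,0]
  ]
}}

```text
time_s: 33.03
position: [0.4695, 0.0369, 0.2199]
eef_rot: [[0.998, 0.06, 0.001], [0.06, -0.998, 0.001], [0.001, -0.001, -1.0]]
ft_force: [0.7, -1.2, -0.6]
grip_width: 0.155
finger_force: 59.2
```

Emit:
{"method": "drive_tool", "body": {
  "steps": [
    [-0.06,0.36,0,0],
    [-0.06,0.36,0,0],
    [-0.06,0.36,0,0],
    [-0.06,0.36,0,0],
    [-0.06,0.36,0,0]
  ]
}}

```text
time_s: 33.45
position: [0.45, -0.1449, 0.22]
eef_rot: [[0.998, 0.06, 0.001], [0.06, -0.998, 0.0], [0.001, -0.0, -1.0]]
ft_force: [1.2, -0.4, -1.0]
grip_width: 0.151
finger_force: 59.2
```

Emit:
{"method": "drive_tool", "body": {
  "steps": [
    [-0.06,0.35,0,0],
    [-0.05,0.2,0,0],
    [-0.007,0.1,0,0],
    [0,0,0,0],
    [0,0,0,0]
  ]
}}

```text
time_s: 33.87
position: [0.4426, -0.2078, 0.2195]
eef_rot: [[0.998, 0.058, 0.0], [0.058, -0.998, 0.001], [0.0, -0.001, -1.0]]
ft_force: [0.1, -0.3, -1.1]
grip_width: 0.153
finger_force: 59.2
```

Emit:
{"method": "drive_tool", "body": {
  "steps": [
    [0,0,0,0],
    [0,0,0,0],
    [0,0,0,0]
  ]
}}

```text
time_s: 34.12
position: [0.4427, -0.2072, 0.2195]
eef_rot: [[0.998, 0.06, 0.0], [0.06, -0.998, 0.001], [0.0, -0.001, -1.0]]
ft_force: [0.2, -0.5, -1.0]
grip_width: 0.153
finger_force: 59.2
```

Run:
```python
from h import *
import pickle
g=grab("wrist");s=bot.state();P=pts(g);R=s["eef_rot"];p=s["position"];L=(P-p)@R*1000
print(s["time_s"],p,R.round(4)[0])
Rt=np.array([.4435,-.2087]);d=Rt-p[:2];print("delta tool",(d@R[:2,:2]*1000).round(1))
for n,gg in(("now",g),("w1",pickle.load(open("w1.pkl","rb")))):
    PP=pts(gg);m=comp(gg,(100,120,50),(125,255,255))>0
    k=m&(abs(PP[...,2]-.0765)<.004)&(PP[...,0]<.5)&(PP[...,0]>.4)&(PP[...,1]<-.15)&(PP[...,1]>-.26);t=PP[k]
    print(n,len(t),t.min(0).round(4),t.max(0).round(4),cv2.minAreaRect((t[:,:2]*1000).astype(np.float32)) if len(t) else 0)
```

```text
34.1667 [ 0.44261658 -0.20753249  0.21955766] [9.982e-01 5.950e-02 1.000e-04]
delta tool [0.8 1.2]
now 1542 [ 0.4241 -0.2303  0.0727] [ 0.48   -0.1891  0.0805] ((451.9843444824219, -209.6074676513672), (54.54117202758789, 39.08094024658203), 2.8443682193756104)
w1 1380 [ 0.4232 -0.2302  0.0736] [ 0.4789 -0.189   0.0805] ((451.3429260253906, -209.28494262695312), (54.48424530029297, 39.01028060913086), 3.1763007640838623)
```

Emit:
{"method": "drive_tool", "body": {
  "steps": [
    [0.008,0.013,0,0],
    [0,0,0.1,0],
    [0,0,0.2,0],
    [0,0,0.2,0],
    [0,0,0.1,0]
  ]
}}

```text
time_s: 34.58
position: [0.4424, -0.2094, 0.1579]
eef_rot: [[0.998, 0.058, -0.002], [0.058, -0.998, 0.001], [-0.002, -0.001, -1.0]]
ft_force: [-0.1, 0.1, -0.1]
grip_width: 0.158
finger_force: 59.2
```

Emit:
{"method": "drive_tool", "body": {
  "steps": [
    [0,0,0.15,0],
    [0,0,0.15,0],
    [0,0,0.15,0],
    [0,0,0.08,0],
    [0,0,0,0]
  ]
}}

```text
time_s: 35.0
position: [0.4422, -0.2095, 0.1051]
eef_rot: [[0.998, 0.057, -0.003], [0.057, -0.998, 0.001], [-0.003, -0.001, -1.0]]
ft_force: [0.2, 0.6, -0.1]
grip_width: 0.155
finger_force: 59.2
```

Emit:
{"method": "drive_tool", "body": {
  "steps": [
    [0,0,0.05,0],
    [0,0,0.03,0],
    [0,0,0.02,0],
    [0,0,0,0],
    [0,0,0,0]
  ]
}}

```text
time_s: 35.42
position: [0.4433, -0.2103, 0.0968]
eef_rot: [[0.998, 0.057, 0.001], [0.057, -0.998, -0.0], [0.001, 0.0, -1.0]]
ft_force: [0.9, -0.1, -0.5]
grip_width: 0.156
finger_force: 59.2
```

Emit:
{"method": "drive_tool", "body": {
  "steps": [
    [0,-0.01,0,0],
    [0,0,0.01,0],
    [0,0,0,0],
    [0,0,0,0]
  ]
}}

```text
time_s: 35.75
position: [0.4431, -0.2092, 0.0956]
eef_rot: [[0.998, 0.057, 0.0], [0.057, -0.998, -0.0], [0.0, 0.0, -1.0]]
ft_force: [0.2, -0.2, -0.8]
grip_width: 0.156
finger_force: 59.2
```

Emit:
{"method": "drive_tool", "body": {
  "steps": [
    [0,0,0.008,0],
    [0,0,0,0],
    [0,0,0,0],
    [0,0,0,0]
  ]
}}

```text
time_s: 36.08
position: [0.4432, -0.2092, 0.095]
eef_rot: [[0.998, 0.057, 0.0], [0.057, -0.998, -0.0], [0.0, 0.0, -1.0]]
ft_force: [0.4, 0.9, 4.1]
grip_width: 0.152
finger_force: 59.9
```

Seated, with 4 N upward at the same height as at the grasp. I'll open and retreat.

Emit:
{"method": "drive_tool", "body": {
  "steps": [
    [0,0,0,0],
    [0,0,0,0],
    [0,0,0,0],
    [0,0,0,0],
    [0,0,0,0]
  ],
  "fingers": 1
}}

```text
time_s: 36.5
position: [0.443, -0.2091, 0.0946]
eef_rot: [[0.998, 0.057, -0.0], [0.057, -0.998, 0.0], [-0.0, -0.0, -1.0]]
ft_force: [-0.5, -0.2, 0.2]
grip_width: 0.855
finger_force: 0.0
```

Emit:
{"method": "drive_tool", "body": {
  "steps": [
    [0,0,0,0],
    [0,0,-0.1,0],
    [0,0,-0.2,0],
    [0,0,-0.3,0],
    [0,0,-0.3,0]
  ]
}}

```text
time_s: 36.92
position: [0.4423, -0.2089, 0.1859]
eef_rot: [[0.998, 0.057, -0.002], [0.057, -0.998, 0.001], [-0.002, -0.001, -1.0]]
ft_force: [0.1, 0.0, 0.3]
grip_width: 1.003
finger_force: 0.0
```

Emit:
{"method": "drive_tool", "body": {
  "steps": [
    [0,0,-0.2,0],
    [-0.2,0,0,0],
    [-0.2,0,0,0],
    [0,0,0,0],
    [0,0,0,0]
  ]
}}

```text
time_s: 37.33
position: [0.4024, -0.2116, 0.2056]
eef_rot: [[0.998, 0.056, 0.001], [0.056, -0.998, -0.0], [0.001, 0.0, -1.0]]
ft_force: [0.1, 0.6, -0.3]
grip_width: 1.0
finger_force: 0.0
```

Run:
```python
from h import *
import pickle
g=grab("wrist");t=grab("top");P=pts(g);s=bot.state();print(s["time_s"],s["position"],s["grip_width"])
m=comp(g,(3,120,60),(18,255,255))>0;k=m&(P[...,2]>.06)&(P[...,2]<.2)&(P[...,0]>.4)&(P[...,0]<.49)&(abs(P[...,1]+.21)<.05)
q=P[k];print("handle",k.sum(),q.min(0).round(3),q.max(0).round(3)); tt=q[q[:,2]>.131];print("top",tt.mean(0).round(4))
PT=pts(t);b=t["frame"].astype(int)
k=(PT[...,0]>.505)&(PT[...,0]<.592)&(PT[...,1]>.155)&(PT[...,1]<.272)&(b.max(-1)<120)&((b.max(-1)-b.min(-1))<45);q=PT[k];print("ring",k.sum(),q.min(0).round(3) if len(q) else 0,q.max(0).round(3) if len(q) else 0)
h=cv2.cvtColor(t["frame"],cv2.COLOR_RGB2HSV);mm=(cv2.inRange(h,(0,130,70),(8,255,255))|cv2.inRange(h,(172,130,70),(180,255,255)))>0
kk=mm&(PT[...,0]>.45)&(PT[...,0]<.65)&(PT[...,1]>.1);q=PT[kk];print("tray",np.percentile(q,[1,99],axis=0).round(3).tolist())
```

```text
37.4333 [ 0.40394636 -0.21151099  0.20523851] 1.0027421066726596
handle 223 [ 0.435 -0.216  0.097] [ 0.449 -0.202  0.14 ]
top [ 0.4423 -0.2088  0.136 ]
ring 18 [0.52  0.172 0.005] [0.57  0.219 0.014]
tray [[0.5, 0.14, -0.002], [0.603, 0.282, 0.044]]
```

The pick stands upright in its seat (handle top at z ≈ 0.138), the ring lies in the tray, and the tray hasn't moved. Handing in.

```bash
python3 -c "
from bench import order;print(order.job_done())"
```

```text
the job is handed in; nothing more can be done
None
```

The job is handed in at about 37 s: the ring lies flat in the loose red tray and the pick is back upright in its stand; the ring slipped off the hook once as it popped out of its groove, so I re-hooked it on its far side and lifted it clear on the pick.

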